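Set up the bead-stringing place

ROBOT

A 7-joint arm with a two-finger parallel gripper is mounted at the origin on the work surface. World frame = base frame: x ahead of the robot, y to its left, z up, the work surface at z = 0. Lengths are in m, angles in rad, forces in N, time in s.
With the tool pointing down it reaches from about 0.425 to 0.875 m from the base axis. Payload 4.7 kg.
Tool frame: the origin (TCP) lies between the finger pads; the fingertips stand 19 mm ahead of it and the grasp point (between the pads) is the TCP (ctrl.tip_extent is the distance from the TCP to the fingertips, in m); z points along the fingers, y is the line along which they close (so a half turn about z gives the same grasp; the last joint's range is limited). The gripper opens to 87 mm and grips with 3 to 60 N. Pads are 19 mm wide; open, the fingers measure 117 mm over their backs; the gripper's body (75 mm by 190 mm) begins 51 mm behind the grasp point.
Start: joints at [-1.294, 0.321, -0.07, 1.45, 0.023, 1.371, -0.057], TCP at [0.169, 0.628, 0.211] pointing down, gripper open.
Joint ranges: [-2.86, 2.86], [-0.3, 2.09], [-1.38, 1.24], [0.06, 2.45], [-1.56, 4.7], [0.09, 2.05], [-2.69, 2.69]. Speed limits (rad/s): [2.57, 2.57, 3.14, 3.14, 3.14, 3.14, 3.14].

INTERFACE

Orientations are given as a rotation vector (axis times angle).
In Python, from bench import ctrl gives the robot as it stands.
- The arm moves only by the shell command python3 -m crank 'ROWS' [OPENING] [FORCE]. ROWS is JSON, a list of rows, each an object of numbers: "tx", "ty", "tz": the shift along the tool's x, y, z in mm; "turn": the turn about the tool's z in units of 5 degrees (1.0 is 5 degrees). In form: [{"tx": .., "ty": .., "tz": .., "turn": ..}, ...]. A call has 1 to 5 rows; each row is the pose to reach, as a shift and turn from the pose commanded when the call began, along the tool's axes at that moment; what a row does not reach only later rows make up. A row lasts 1/8 s, in which the tool goes at most 62.5 mm and 10.7 degrees, less where a joint would pass 70% of its speed; a pose out of reach is approached as far as the arm can. A call with a gripper value outside its range is refused whole. OPENING is the finger opening in mm, from 0 to 87, set as the call begins (- or left out, the last holds). The fingers move at their own pace and stop on an object; FORCE is the grip in N (left out, the last holds). Time passes only in rows, so rows that repeat a pose let the fingers close. It gives the time, the measured TCP pose, the force, the opening and the grip force at its end, in the units of the state.
- ctrl.get_state(): the state, without advancing time (a new reading comes with each control period).
- ctrl.get_image(name): name is "scene" or "top"; returns (picture, depth): 420x560x3 uint8, red, green, blue; 420x560 float32, m along the optical axis (not along the pixel's ray), 0 where there is no reading.
- ctrl.camera_model(name): a dict with "intrinsics" (3x3 intrinsics, pixels), "origin" and "orientation" of the camera in the world. Camera axes: x right, y down, z forward; pixel columns grow to the right and rows downward; lengths in m; the calibration is good to about 2 mm. A picture is of the moment at which its call begins. camera_model takes no time and is no camera call.
- ctrl.close_job(): hands the job in; it is judged then, once.
Trained networks look in the newest picture that a camera, given by its name, has taken for a name from the list of things; names that differ only in an ending like _2 or _b are one class to them, and where a whole thing is asked for, a point or a joint stands for the part that bears it (a point fixed in the world has none). Each returns a list of dicts, best first, with "confidence" (0 to 1); they miss things now and then, are a little off and sometimes report something else, mostly with a low value. They report only what shows in the picture. A call takes as long as a camera call. They do not tell look-alikes from the thing itself.
- ctrl.recognise(camera, query): "xyz" ([x, y, z] in m, in world coordinates, good to about 4 mm: the middle of the surface that is visible of it).
- ctrl.mark_of(camera, query): "xyz" ([x, y, z] in m, in world coordinates, good to about 4 mm: a listed point, or the origin of a listed thing).
The state is a dict: "time": time; "joint_positions": joint angles; "qd": joint speeds; "joint_torque": joint torques, N m; "position": TCP position; "tool_rot": TCP orientation; "ft_force": force on the tool from outside, world axes, zero at the start; "torque": the same for the moment, N m; "grip_width": opening from 0.0 (shut) to 1.0 (fully open); "grip_force": force on a finger pad.
Only numpy, scipy, OpenCV 4.12 (cv2) and the standard library are available. Lean on these libraries where they do the work, as an engineer would, in place of code of your own. Each camera call takes 0.05 s, during which the arm holds its last target. There are 200 camera calls.

TASK

Set up this place for bead stringing: put every loose reel of wire, now blocking the grey felt mat, into the plywood bin, then slide the wooden tray along the table, without lifting it, until the whole of it lies on the mat and square with it. Then, with the tall jar held upright in the gripper, press it down centrally on the shaker's rubber pad until the pad is fully depressed, and keep it down for a good second. Finish with the jar and every lidded bead pot standing upright on the floor of the tray, the tray still on the mat and the reels in the bin, and leave the other things on the table where they are.

Things in the scene. Friction and masses are not known exactly. Their poses are not given: they have to be found in the camera images.
- tray: loose shallow open wooden bead tray with pale lining, 170 (its x) by 220 (its y) outside, rim 22 high and 8 thick, floor 8 thick, about 0.45 kg; origin at the centre of its underside, z up
- tray_in (a point): centre of the tray's inner floor, axes as the tray; inner floor 154 (x) by 204 (y)
- mat: grey felt mat let in flush with the table, 200 (its x) by 250 (its y), no height; origin at its centre; larger than the tray by 15 on each side
- bin_in (a point): centre of the inner floor (6 above the table) of the fixed open plywood bin, 150 (its x) by 210 (its y) by 50 high outside, walls 6 thick; the bin and the tray start on either side of the mat
- pad (a joint): travel of the shaker's sprung pad in m: 0 up, 0.008 fully pressed down (about 8 N)
- pad_top (a point): centre of the top face of the round black rubber pad, 66 diameter, on a fixed grey box shaker (90 by 90, its top 48 above the table; pad top 60 above the table when up); not the flat scale, which is 21 high
- spool1: loose reel of craft wire standing on its flat end, 50 diameter, 28 high, 0.12 kg; origin at the centre of its underside, z up; may be absent
- spool2: loose reel of craft wire standing on its flat end, 50 diameter, 28 high, 0.12 kg; origin at the centre of its underside, z up; may be absent
- spool3: loose reel of craft wire standing on its flat end, 50 diameter, 28 high, 0.12 kg; origin at the centre of its underside, z up; may be absent
- pot1: short lidded clear pot with green and black beads, 48 diameter, 50 high, 0.09 kg; origin at the centre of its underside, z up; may be absent
- pot2: short lidded clear pot with green and black beads, 48 diameter, 50 high, 0.09 kg; origin at the centre of its underside, z up; may be absent
- pot3: short lidded clear pot with green and black beads, 48 diameter, 50 high, 0.09 kg; origin at the centre of its underside, z up; may be absent
- jar: tall glass bead jar with steel cap, 52 diameter, 80 high, 0.2 kg; origin at the centre of its underside, z up
- tin: bystander: low round aluminium tin, 56 diameter, 20 high, standing in the row with the pots; origin at the centre of its underside
- gauge: bystander: white plastic sizing ring, 64 diameter, 14 high; origin at the centre of its underside
- pliers: bystander: black-handled pliers, 150 long; origin at the centre of its underside near its pivot
- dish: bystander: small white bowl, 70 diameter, 28 high; origin at the centre of its underside
- glue: bystander: small white bottle, 36 diameter, 75 high; origin at the centre of its underside
Things that resemble listed ones, but are neither listed nor needed, are in the scene too. What is shaped like the spool3 but purple or turquoise is not meant.

How it is judged:
By the outcome, as a careful person would: the job done as asked, in the order asked, and still so for the second after the job is handed in, with the robot touching nothing.
Of spool1, spool2, spool3 only 2 to 3 are there at a start; the rules pass over those that are not, and their reading is None.
Of pot1, pot2, pot3 only 2 to 3 are there at a start; the rules pass over those that are not, and their reading is None.
At some moment in a run one of pot1, pot2, pot3, spool1, spool2, spool3 may be knocked a few centimetres aside while the robot is not near it.
It also fails if it takes over 208 s, if anything falls off the work surface, if the arm or the gripper's body presses on something with over 40 N, if the wrist force passes 120 N, or if a joint passes its speed limit or range.

## Working session

There is one attempt and no reset: what is moved stays moved. The work goes in short steps, Python scripts to look and compute and a shell command to move; the robot and the scene stay as the last step left them, time stands still between calls to the robot, and variables do not carry over. Pictures are saved under pics/ and viewed, at most 19 in all, crops included, and the job is handed in when it is done.

```bash
ls; mkdir -p pics
python3 - <<'E'
from bench import ctrl
import cv2
for n in("top","scene"):
    im,d=ctrl.get_image(n); cv2.imwrite(f"pics/{n}0.png",im[:,:,::-1])
    m=ctrl.camera_model(n); print(n,m)
for q in ["tray","tray_in","mat","bin_in","pad_top","spool1","pot1","jar","tin","gauge","pliers","dish","glue"]:
    for n in("top",):
        print(q,[( [round(v,3) for v in r["xyz"]],round(r["confidence"],2)) for r in ctrl.mark_of(n,q)])
s=ctrl.get_state();print(s)
E
```

```text
pics
top {'intrinsics': array([[484.59847683,   0.        , 269.73661957],
       [  0.        , 484.59847683, 210.61852976],
       [  0.        ,   0.        ,   1.        ]]), 'origin': array([0.23023514, 0.04203282, 1.25075253]), 'orientation': array([-2.06438027,  2.1583333 , -0.23255282])}
scene {'intrinsics': array([[400.99417331,   0.        , 285.87296306],
       [  0.        , 400.99417331, 207.99224754],
       [  0.        ,   0.        ,   1.        ]]), 'origin': array([ 0.9187279 , -0.24921173,  0.91280593]), 'orientation': array([-2.32324847, -1.23752107,  0.35562048])}
tray [([0.443, -0.282, 0.001], 0.63)]
tray_in []
mat [([0.488, -0.025, -0.003], 0.78)]
bin_in [([0.439, 0.275, 0.003], 0.75), ([0.448, -0.085, 0.002], 0.26)]
pad_top [([0.636, -0.285, 0.058], 0.9)]
spool1 [([0.45, -0.085, 0.002], 0.83), ([0.28, 0.195, -0.002], 0.77), ([0.454, 0.029, 0.001], 0.71), ([0.184, 0.339, 0.001], 0.69), ([0.539, -0.017, -0.001], 0.68), ([0.281, 0.295, -0.002], 0.65), ([0.275, -0.279, 0.003], 0.58), ([0.441, 0.274, 0.005], 0.44)]
pot1 [([0.678, -0.179, 0.003], 0.9), ([0.685, 0.
[... 367 characters left out ...]
ns': array([-1.29388834,  0.32095166, -0.07009019,  1.45049297,  0.02257713,
        1.37076186, -0.05690135]), 'qd': array([-9.34840710e-04,  8.39700430e-04, -1.52353637e-05, -1.99941869e-04,
        9.73904365e-04, -2.50453403e-04, -5.90484798e-05]), 'joint_torque': array([-1.44512278e-04, -4.91012549e+01, -4.03034538e-01, -3.12718821e+01,
       -6.35730475e-02,  3.35945247e-02,  1.89053696e-05]), 'position': array([0.16889746, 0.6277146 , 0.21152139]), 'tool_rot': array([4.11619213e-01, 3.11446462e+00, 2.63752547e-04]), 'ft_force': array([-0.68078213,  0.13171052,  0.42927439]), 'torque': array([ 0.00331851, -0.00058884, -0.0543485 ]), 'grip_force': 0.0, 'grip_width': 0.9975631783822312}
```

View pics/top0.png

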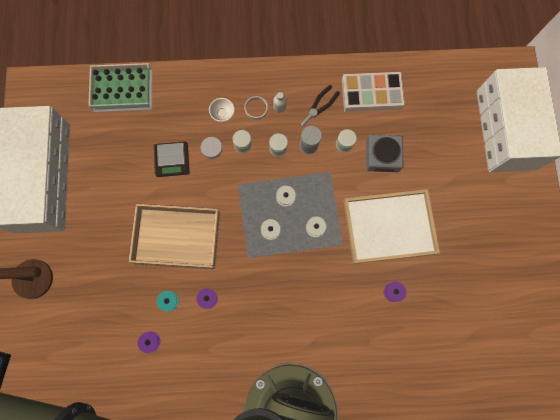

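View pics/scene0.png

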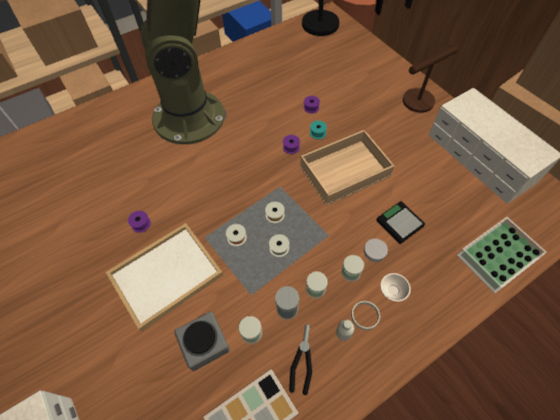

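The top view shows three white reels on the mat, at px (286,195), (270,229) and (316,226). The purple and turquoise reels at (167,301), (207,298), (149,342) and (395,292) are decoys. The bin is at (175,237) and the tray at (391,226). The pots are at (242,141), (278,144) and (347,140), with the jar at (311,139) and the pad at (386,150). The flat scale at (171,158) is not meant. Next I'll refine these positions.

```bash
cat > h.py <<'E'
from bench import ctrl
import numpy as np, cv2
from scipy.spatial.transform import Rotation as Rot
def cloud(n="top"):
    im,d=ctrl.get_image(n); m=ctrl.camera_model(n); K=m["intrinsics"]
    v,u=np.mgrid[:420,:560]
    p=np.stack([(u-K[0,2])/K[0,0]*d,(v-K[1,2])/K[1,1]*d,d],-1)
    return im,p@Rot.from_rotvec(m["orientation"]).as_matrix().T+m["origin"]
def rect(P,mask):
    "centre and yaw (of the short side as x, in -45..45 deg), extents in mm, of world xy under mask"
    n,l,s,_=cv2.connectedComponentsWithStats(mask.astype(np.uint8)); k=1+s[1:,4].argmax()
    q=(P[l==k][:,:2]*1000).astype(np.float32); (c,wh,a)=cv2.minAreaRect(q)
    a=(a+45)%90-45
    return np.round(c,1),np.round(wh,1),round(a,1),len(q)
def near(P,c,r): return np.hypot(P[...,0]-c[0],P[...,1]-c[1])<r
def disc(P,c,z0,z1,r=.045):
    m=near(P,c,r)&(P[...,2]>z0)&(P[...,2]<z1); q=(P[m][:,:2]*1000).astype(np.float32)
    if len(q)<8: return None
    (x,y),rad=cv2.minEnclosingCircle(q); return round(x,1),round(y,1),round(rad,1),len(q)
def go(x,y,z=None,yaw=None):
    "shift in tool axes (mm) and turn units to world mm x,y,z; yaw = world angle of tool y minus 90 deg"
    s=ctrl.get_state(); R=Rot.from_rotvec(s["tool_rot"]).as_matrix(); p=s["position"]*1000
    t=np.array([x,y,p[2] if z is None else z]); a=np.degrees(np.arctan2(R[1,1],R[0,1]))-90
    dt=0 if yaw is None else -(((yaw-a)+180)%360-180)/5
    print("shift",np.round(R.T@(t-p),1),"turn",round(dt,2),"now",np.round(p,1),"yaw",round(a,1),"t",round(s["time"],2),"q",np.round(s["joint_positions"][[0,6]],2))
E
python3 - <<'E'
from h import *
im,P=cloud()
z=P[...,2]; f=im.astype(int); sat=f.max(-1)-f.min(-1)
print("tray",rect(P,near(P,(.443,-.282),.17)&(z>.014)&(z<.035)), rect(P,near(P,(.443,-.282),.17)&(z>.004)&(z<.035)))
print("bin",rect(P,near(P,(.439,.275),.17)&(z>.04)&(z<.06)))
print("mat",rect(P,near(P,(.488,-.025),.2)&(z<.01)&(sat<25)))
print("table z",np.median(z[near(P,(.3,0),.05)]))
for n,c,a,b in [("s",(.45,-.085),.02,.04),("s",(.454,.029),.02,.04),("s",(.539,-.017),.02,.04),("pot",(.678,-.179),.043,.06),("pot",(.685,.092),.043,.06),("pot",(.678,-.006),.043,.06),("jar",(.676,-.086),.072,.09),("pad",(.636,-.285),.055,.07)]: print(n,disc(P,c,a,b))
go(500,0,200,0)
c=np.vstack([cv2.resize(im[180:250,230:350],(720,420),interpolation=2)]); cv2.imwrite("pics/c1.png",c[:,:,::-1])
E
```

```text
tray (array([ 443.7, -282.7]), array([171.3, 222.1]), 3.9, 1073) (array([ 447.2, -283.3]), array([180.8, 238.2]), 3.2, 5619)
bin (array([438.8, 272.5]), array([210.9, 151.7]), -6.4, 811)
mat (array([490.1, -23.3]), array([199.8, 248.5]), 5.5, 5987)
table z 0.0007033280966388666
s (450.1, -88.4, 25.6, 296)
s (448.4, 29.9, 24.9, 292)
s (535.8, -14.0, 25.3, 281)
pot (677.6, -181.5, 25.9, 264)
pot (686.7, 94.6, 24.5, 264)
pot (672.6, -0.7, 24.8, 261)
jar (676.2, -85.6, 26.7, 325)
pad (637.7, -282.0, 36.8, 497)
shift [-482.8 -520.1   11.4] turn -3.01 now [168.9 627.7 211.5] yaw -15.1 t 0.8 q [-1.29 -0.06]
```

View pics/c1.png

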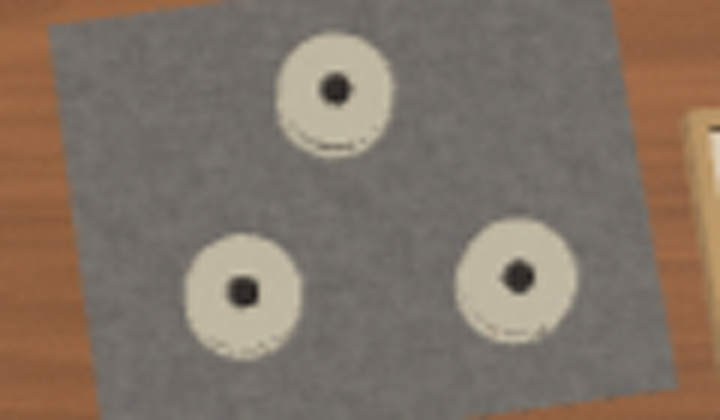

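The crop confirms three white wire reels on the mat. I'll set the tool yaw to -90°, so tx = world +y, ty = world +x and tz = down.

```bash
python3 -m crank '[{"tx":-25,"ty":-55,"tz":0,"turn":2},{"tx":-50,"ty":-110,"tz":0,"turn":4},{"tx":-79,"ty":-174,"tz":0,"turn":6},{"tx":-79,"ty":-174,"tz":0,"turn":8},{"tx":-79,"ty":-174,"tz":0,"turn":10}]' 87 20; python3 -c "
from h import *
go(448.4,29.9,100,-90)"
```

```text
time: 1.42
position: [0.2005, 0.4381, 0.2121]
tool_rot: [-1.699, -2.642, -0.002]
ft_force: [0.0, -0.4, -0.7]
grip_width: 0.998
grip_force: 0.0
shift [-474.4   56.1  111.7] turn 4.9 now [200.5 438.1 212.1] yaw -65.5 t 1.43 q [-1.21 -0.77]
```

```bash
python3 -m crank '[{"tx":-50,"ty":20,"tz":0,"turn":2},{"tx":-100,"ty":40,"tz":0,"turn":4},{"tx":-150,"ty":60,"tz":0,"turn":4.9},{"tx":-203,"ty":82,"tz":0,"turn":4.9},{"tx":-254,"ty":104,"tz":0,"turn":4.9}]'; python3 -m crank '[{"tx":-50,"ty":11,"tz":20,"turn":0},{"tx":-100,"ty":22,"tz":50,"turn":0},{"tx":-150,"ty":33,"tz":80,"turn":0},{"tx":-200,"ty":44,"tz":110,"turn":0},{"tx":-220,"ty":48,"tz":112,"turn":0}]' 66; python3 -c "
from h import *
im,P=cloud()
for c in [(.45,-.0884),(.448,.03),(.536,-.014)]:print(disc(P,c,.02,.04))
go(448.4,29.9,22,-90)"
```

```text
time: 2.05
position: [0.4027, 0.2513, 0.212]
tool_rot: [-2.213, -2.23, -0.002]
ft_force: [0.8, 0.6, 0.0]
grip_width: 1.0
grip_force: 0.0
time: 2.68
position: [0.4497, 0.0295, 0.0977]
tool_rot: [-2.217, -2.224, 0.005]
ft_force: [0.8, 0.1, 0.1]
grip_width: 0.759
grip_force: 0.0
(450.2, -87.6, 25.2, 275)
None
None
shift [ 2.1 -2.3 76.5] turn 0.02 now [450.8  28.   98.5] yaw -89.9 t 2.73 q [-0.72 -0.13]
```

```bash
python3 -m crank '[{"tx":2,"ty":-2,"tz":40},{"tx":2,"ty":-2,"tz":70},{"tx":2,"ty":-2,"tz":76},{"tx":2,"ty":-2,"tz":76}]' && python3 -m crank '[{"tz":0},{"tz":0},{"tz":0},{"tz":0}]' 30 20;  python3 -m crank '[{"tz":-30},{"tz":-80},{"tz":-80}]'; python3 -c "
from h import *
go(445.7,334.1,105,-96.4)"
```

```text
shift [306.1  -4.6  -7.1] turn 1.3 now [450.8  28.   98.5] yaw -89.9 t 2.73 q [-0.72 -0.13]$[0]: bad value
$[0]: bad value
```

```bash
python3 -m crank '[{"tx":2,"ty":-2,"tz":40,"turn":0},{"tx":2,"ty":-2,"tz":70,"turn":0},{"tx":2,"ty":-2,"tz":76,"turn":0},{"tx":2,"ty":-2,"tz":76,"turn":0}]' && python3 -m crank '[{"tx":0,"ty":0,"tz":0,"turn":0},{"tx":0,"ty":0,"tz":0,"turn":0},{"tx":0,"ty":0,"tz":0,"turn":0},{"tx":0,"ty":0,"tz":0,"turn":0}]' 30 20 && python3 -m crank '[{"tx":0,"ty":0,"tz":-30,"turn":0},{"tx":0,"ty":0,"tz":-80,"turn":0},{"tx":0,"ty":0,"tz":-80,"turn":0}]'; python3 -c "
from h import *
go(445.7,334.1,105,-96.4)"
```

```text
time: 3.22
position: [0.4496, 0.0356, 0.0241]
tool_rot: [2.212, 2.23, 0.001]
ft_force: [0.1, 0.9, 0.6]
grip_width: 0.76
grip_force: 0.0
time: 3.72
position: [0.4492, 0.0351, 0.0237]
tool_rot: [2.213, 2.23, 0.001]
ft_force: [-0.1, -0.1, 0.6]
grip_width: 0.404
grip_force: 0.0
time: 4.1
position: [0.4522, 0.0357, 0.107]
tool_rot: [2.211, 2.228, 0.011]
ft_force: [0.2, 0.1, -0.6]
grip_width: 0.352
grip_force: 0.0
shift [298.5  -4.2   2.8] turn 1.37 now [452.2  35.7 107. ] yaw -89.6 t 4.1 q [-0.74 -0.15]
```

```bash
python3 -m crank '[{"tx":150,"ty":0,"tz":-60,"turn":0},{"tx":150,"ty":0,"tz":-60,"turn":0},{"tx":150,"ty":0,"tz":-60,"turn":0},{"tx":150,"ty":0,"tz":-60,"turn":0}]' 66; python3 -c "
from h import *
im,P=cloud(); cv2.imwrite('pics/a1.png',im[:,:,::-1])
for r in ctrl.mark_of('top','spool1'): print(np.round(r['xyz'],3),r['confidence'])
im,P=cloud('scene'); cv2.imwrite('pics/a2.png',im[:,:,::-1])
go(448,30,22,-90)"
```

```text
time: 4.6
position: [0.4475, 0.1883, 0.1634]
tool_rot: [-2.207, -2.236, -0.001]
ft_force: [0.1, 0.2, -0.8]
grip_width: 0.707
grip_force: 0.0
[ 0.448 -0.084  0.   ] 0.82
[0.452 0.029 0.002] 0.75
[ 0.533 -0.015 -0.   ] 0.66
[ 0.184  0.339 -0.002] 0.62
[ 0.275 -0.277  0.003] 0.62
[ 0.286  0.297 -0.003] 0.58
shift [-153.4   -0.3  140.5] turn 0.07 now [447.5 183.6 162.3] yaw -89.6 t 4.75 q [-0.89 -0.44]
```

View pics/a1.png

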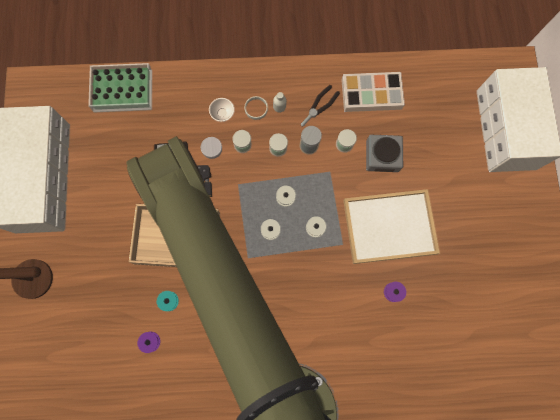

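The reels haven't moved, so the fingers closed beside or above the first one. I'll check the reported TCP against the picture.

```bash
python3 -c "
from h import *
s=ctrl.get_state();R=Rot.from_rotvec(s['tool_rot']).as_matrix();print(s['position'],np.round(R,2).tolist())
out=[]
for n in ('top','scene'):
    im=ctrl.get_image(n)[0].copy();m=ctrl.camera_model(n);C=Rot.from_rotvec(m['orientation']).as_matrix()
    for off,col in (((0,0,0),(255,0,0)),((0,0,.019),(255,255,0)),((0,.033,.0),(0,255,0)),((0,-.033,.0),(0,255,255))):
        p=C.T@(s['position']+R@np.array(off)-m['origin']);q=m['intrinsics']@p;q=q[:2]/q[2];
        cv2.circle(im,tuple(int(round(v)) for v in q),1,col,-1)
        if off==(0,0,0):c=q.astype(int);print(n,q)
    x0,y0=max(0,c[0]-65),max(0,c[1]-65);out.append(cv2.resize(im[y0:y0+130,x0:x0+130],(400,400)))
cv2.imwrite('pics/a3.png',np.hstack(out)[:,:,::-1])
"
```

```text
[0.44749639 0.18357019 0.16228522] [[-0.01, 1.0, -0.0], [1.0, 0.01, -0.0], [-0.0, -0.0, -1.0]]
top [202.86479287 221.17895028]
scene [326.89889852 148.62105174]
```

View pics/a3.png

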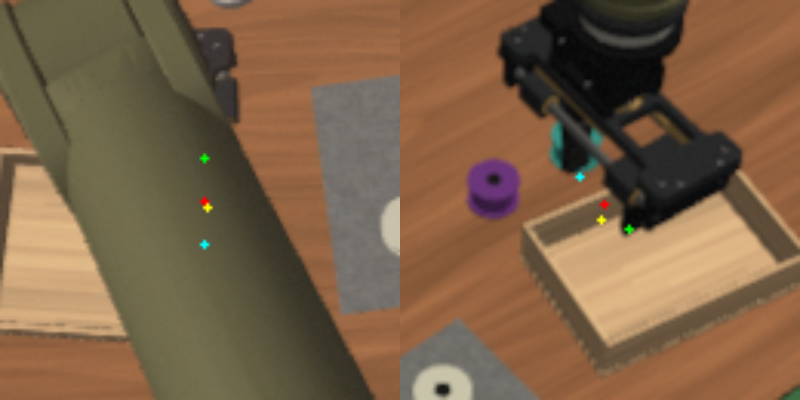

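```bash
python3 -c "
from h import *
print('ext',ctrl.tip_extent)
im,P=cloud('scene'); s=ctrl.get_state(); R=Rot.from_rotvec(s['tool_rot']).as_matrix()
L=(P-s['position'])@R*1000
m=(abs(L[...,0])<60)&(abs(L[...,1])<100)&(L[...,2]>-60)&(L[...,2]<40)&(P[...,2]>.07)
q=L[m]; 
for a in range(-60,40,6):
    k=q[(q[:,2]>=a)&(q[:,2]<a+6)]
    if len(k): print(a,len(k),'x',np.round(np.percentile(k[:,0],[2,50,98])),'y',np.round(np.percentile(k[:,1],[2,20,50,80,98])))
"
```

```text
ext 0.019
-60 12 x [-11.  -0.   4.] y [-40. -39. -36. -33. -31.]
-54 11 x [-14. -12.   6.] y [-44. -43. -35. -34.  30.]
-48 16 x [-14. -12.   2.] y [-42. -39. -34.  44.  45.]
-42 17 x [-14.  -9.  -3.] y [-43. -36. -35.  28.  43.]
-36 19 x [-13. -12.  -2.] y [-43. -37. -33.  39.  42.]
-30 23 x [-14. -10.   4.] y [-41. -35. -33.  40.  41.]
-24 29 x [-13.  -7.   4.] y [-41. -35. -33.  41.  42.]
-18 22 x [-13.  -7.   6.] y [-40. -35. -32.  40.  41.]
-12 11 x [-12. -10.  -2.] y [-41. -36. -34.  33.  40.]
```

Depth shows the fingertips about 7 mm behind the reported TCP, not 19 mm ahead of it. The hand is therefore about 26 mm higher than reported, which explains the miss. I'll check this above the reel, at low height.

```bash
cat >> h.py <<'E'
def tips():
    "where the fingers show in the scene camera, tool axes mm relative to reported TCP: x mid, y mid, z end"
    im,P=cloud('scene'); s=ctrl.get_state(); R=Rot.from_rotvec(s['tool_rot']).as_matrix()
    L=(P-s['position'])@R*1000; v=im.astype(int).max(-1)
    m=(abs(L[...,0])<30)&(abs(L[...,1])<65)&(L[...,2]>-40)&(L[...,2]<40)&(P[...,2]>.012)&(v<90); q=L[m]
    if len(q)<10: print("few",len(q)); return
    print("tips x",np.round(np.percentile(q[:,0],[2,98])),"y",np.round(np.percentile(q[:,1],[2,98])),"z",np.round(np.percentile(q[:,2],[80,95,99])),len(q))
E
python3 -m crank '[{"tx":-50,"ty":0,"tz":20,"turn":0},{"tx":-100,"ty":0,"tz":60,"turn":0},{"tx":-150,"ty":0,"tz":120,"turn":0},{"tx":-150,"ty":0,"tz":120,"turn":0},{"tx":-150,"ty":0,"tz":120,"turn":0}]' 66;  python3 -c "
from h import *
tips();go(448.4,34,-3,-90)
im,P=cloud('scene'); cv2.imwrite('pics/a4.png',cv2.resize(im[140:290,180:330],(600,600))[:,:,::-1])"
```

```text
time: 5.52
position: [0.4478, 0.0332, 0.0424]
tool_rot: [-2.216, -2.225, 0.004]
ft_force: [-0.5, 0.1, 0.4]
grip_width: 0.755
grip_force: 0.0
tips x [-22.   3.] y [-39.   7.] z [15. 17. 28.] 21
shift [-0.5 -0.5 46.4] turn 0.07 now [448.9  34.5  43.4] yaw -89.7 t 5.58 q [-0.72 -0.09]
```

View pics/a4.png

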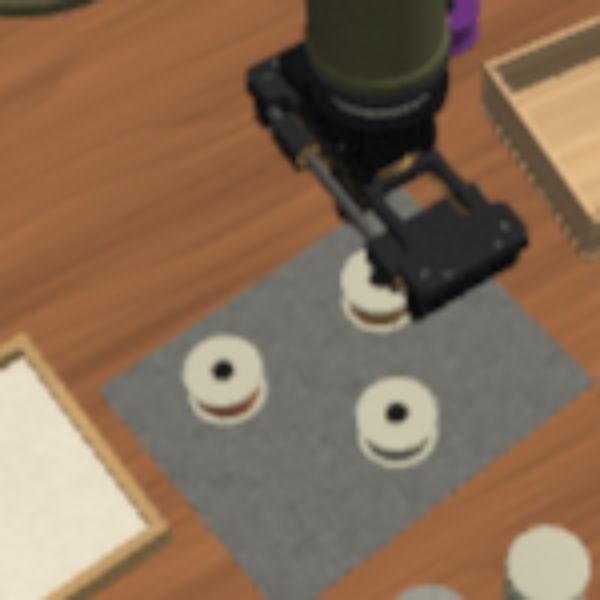

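```bash
python3 -m crank '[{"tx":0,"ty":0,"tz":20,"turn":0},{"tx":0,"ty":0,"tz":35,"turn":0},{"tx":0,"ty":0,"tz":40,"turn":0},{"tx":0,"ty":0,"tz":40,"turn":0}]' | grep -E 'pos|ft'; python3 -m crank '[{"tx":0,"ty":0,"tz":4,"turn":0},{"tx":0,"ty":0,"tz":4,"turn":0}]' | grep -E 'pos|ft';  python3 -c "
from h import *
tips();go(448.4,34,-3,-90)
im,P=cloud('scene'); cv2.imwrite('pics/a5.png',cv2.resize(im[140:290,180:330],(600,600))[:,:,::-1])"
```

```text
position: [0.4491, 0.0353, 0.0035]
ft_force: [-0.3, 0.4, -0.3]
position: [0.4492, 0.0351, -0.0005]
ft_force: [0.3, -0.1, -0.4]
tips x [-13.   2.] y [-39.  20.] z [-17. -16. -15.] 14
shift [-1.1 -0.8  2.6] turn 0.09 now [ 4.492e+02  3.510e+01 -4.000e-01] yaw -89.6 t 6.42 q [-0.71 -0.03]
```

View pics/a5.png

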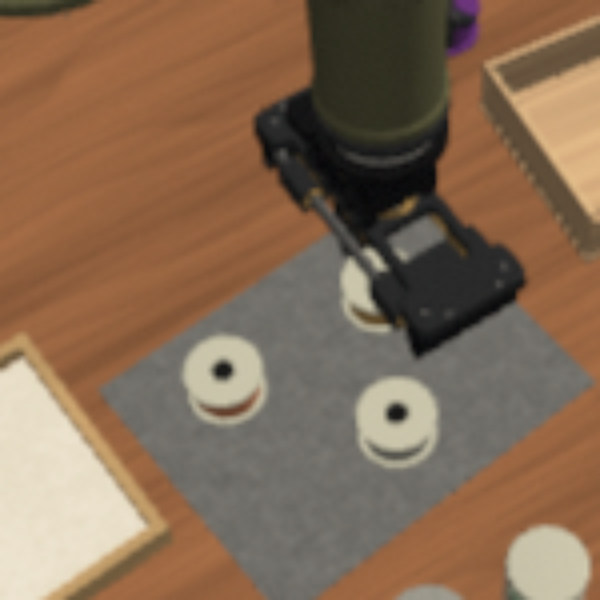

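```bash
python3 -m crank '[{"tx":-1,"ty":-1,"tz":3,"turn":0},{"tx":-1,"ty":-1,"tz":3,"turn":0},{"tx":-1,"ty":-1,"tz":3,"turn":0}]' | grep -E 'pos|ft'; python3 -m crank '[{"tx":0,"ty":0,"tz":0,"turn":0},{"tx":0,"ty":0,"tz":0,"turn":0},{"tx":0,"ty":0,"tz":0,"turn":0},{"tx":0,"ty":0,"tz":0,"turn":0}]' 40 20; python3 -c "
from h import *
m=ctrl.camera_model('scene');C=Rot.from_rotvec(m['orientation']).as_matrix()
for w in [(.448,.03,.028),(.449+.033,.034,.03),(.449+.033,.034,.005),(.449-.033,.034,.03),(.449,.034,.075)]:
    q=m['intrinsics']@(C.T@(np.array(w)-m['origin']));q=q[:2]/q[2];print(w,np.round((q-[180,140])*4))
im,P=cloud('scene'); cv2.imwrite('pics/a6.png',cv2.resize(im[140:290,180:330],(600,600))[:,:,::-1])"
```

```text
position: [0.4481, 0.034, -0.0035]
ft_force: [-0.6, 0.3, 0.2]
time: 7.35
position: [0.4482, 0.0341, -0.0035]
tool_rot: [2.213, 2.23, 0.0]
ft_force: [-0.3, 0.0, -0.4]
grip_width: 0.57
grip_force: 20.0
(0.448, 0.03, 0.028) [381. 272.]
(0.482, 0.034, 0.03) [415. 305.]
(0.482, 0.034, 0.005) [416. 325.]
(0.41600000000000004, 0.034, 0.03) [360. 233.]
(0.449, 0.034, 0.075) [385. 231.]
```

View pics/a6.png

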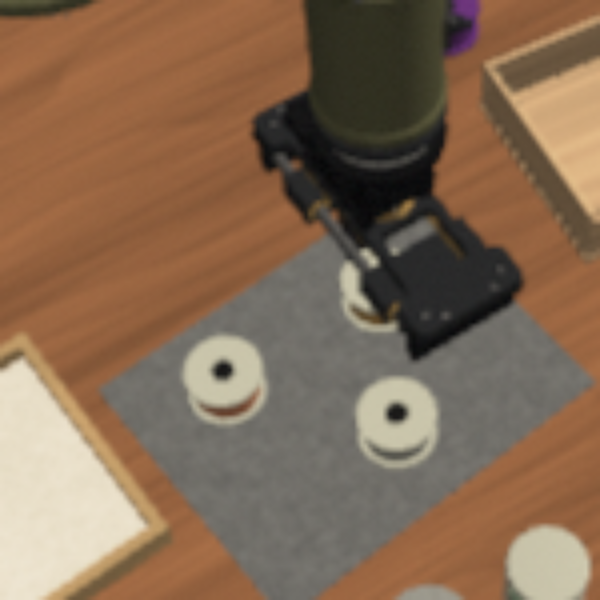

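The grip is good: 49.6 mm wide at 20 N. So the z bias is real, and I'll keep using reported z ≈ -3.5 for a reel on the table. Now I'll carry it to the far bin slot.

```bash
python3 -m crank '[{"tx":0,"ty":0,"tz":-40,"turn":0},{"tx":0,"ty":0,"tz":-85,"turn":0},{"tx":55,"ty":0,"tz":-85,"turn":0},{"tx":110,"ty":0,"tz":-85,"turn":0},{"tx":165,"ty":0,"tz":-85,"turn":0}]' |grep -E 'pos|grip'; python3 -c "
from h import *
go(445.7,338,82,-96.4)"
```

```text
position: [0.4466, 0.2006, 0.0816]
grip_width: 0.571
grip_force: 20.0
shift [ 1.374e+02  1.000e-01 -3.000e-01] turn 1.36 now [446.6 200.6  81.6] yaw -89.6 t 8.03 q [-0.91 -0.43]
```

```bash
python3 -m crank '[{"tx":60,"ty":0,"tz":0,"turn":0.6},{"tx":120,"ty":0,"tz":0,"turn":1.3},{"tx":137,"ty":0,"tz":0,"turn":1.3},{"tx":137,"ty":0,"tz":0,"turn":1.3},{"tx":137,"ty":0,"tz":0,"turn":1.3}]' |grep -E 'pos|grip'; python3 -c "
from h import *
go(445.7,338,5,-96.4)
im,P=cloud('scene'); cv2.imwrite('pics/b1.png',cv2.resize(im[60:220,260:420],(600,600))[:,:,::-1])"
```

```text
position: [0.4462, 0.3335, 0.0811]
grip_width: 0.57
grip_force: 20.0
shift [ 4.5 -1.  76.1] turn 0.04 now [446.2 333.5  81.1] yaw -96.2 t 8.65 q [-1.03 -0.72]
```

View pics/b1.png

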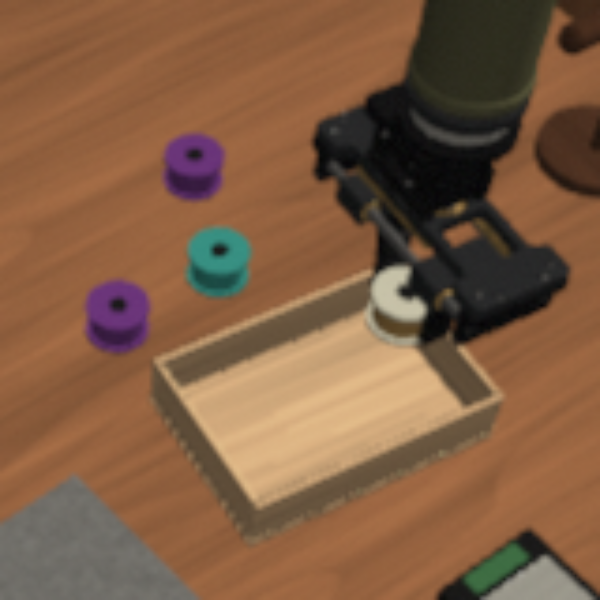

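```bash
python3 -m crank '[{"tx":0,"ty":0,"tz":40,"turn":0},{"tx":0,"ty":0,"tz":65,"turn":0},{"tx":0,"ty":0,"tz":74,"turn":0},{"tx":0,"ty":0,"tz":76,"turn":0},{"tx":0,"ty":0,"tz":76,"turn":0}]' |grep -E 'pos|ft|grip';python3 -m crank '[{"tx":0,"ty":0,"tz":0,"turn":0},{"tx":0,"ty":0,"tz":0,"turn":0},{"tx":0,"ty":0,"tz":-40,"turn":0},{"tx":0,"ty":0,"tz":-85,"turn":0},{"tx":0,"ty":0,"tz":-100,"turn":-1.3}]' 66 |grep -E 'pos|grip'; python3 -c "
from h import *
for r in ctrl.mark_of('scene','spool1'): print(np.round(r['xyz'],3),r['confidence'])
im,P=cloud('top')
for c in [(.45,-.0884),(.536,-.014)]:print(disc(P,c,.02,.04))
go(535.8,-10,60,-90)"
```

```text
position: [0.4466, 0.3362, 0.0066]
ft_force: [-0.1, -0.3, -1.1]
grip_width: 0.57
grip_force: 20.0
position: [0.4475, 0.3374, 0.1092]
grip_width: 0.757
grip_force: 0.0
[ 0.18   0.342 -0.004] 0.67
[ 0.279  0.198 -0.002] 0.66
[ 0.27  -0.278 -0.001] 0.66
[ 0.45  -0.092 -0.003] 0.59
[ 0.277  0.293 -0.001] 0.57
[0.448 0.329 0.082] 0.56
(449.5, -88.0, 25.2, 294)
(535.6, -14.0, 25.2, 283)
shift [-348.3   85.6   47.2] turn 0.09 now [447.2 337.4 108.2] yaw -89.5 t 10.05 q [-1.02 -0.62]
```

```bash
python3 -m crank '[{"tx":-50,"ty":20,"tz":0,"turn":0},{"tx":-110,"ty":40,"tz":0,"turn":0},{"tx":-170,"ty":60,"tz":0,"turn":0},{"tx":-230,"ty":70,"tz":10,"turn":0},{"tx":-290,"ty":80,"tz":30,"turn":0}]' |grep -E 'pos';python3 -m crank '[{"tx":-50,"ty":5,"tz":10,"turn":0},{"tx":-58,"ty":6,"tz":20,"turn":0},{"tx":-58,"ty":6,"tz":20,"turn":0},{"tx":-58,"ty":6,"tz":20,"turn":0}]' |grep -E 'pos'; python3 -c "
from h import *
im,P=cloud('scene'); cv2.imwrite('pics/b2.png',im[:,:,::-1])
for r in ctrl.mark_of('scene','spool1'): print(np.round(r['xyz'],3),r['confidence'])
go(535.8,-10,-3.5,-90)"
```

```text
position: [0.5281, 0.0467, 0.0758]
position: [0.5341, -0.0072, 0.056]
[0.449 0.332 0.003] 0.79
[ 0.534 -0.02   0.001] 0.78
[ 0.276 -0.278 -0.003] 0.77
[0.279 0.294 0.   ] 0.69
[0.181 0.34  0.001] 0.64
[ 0.451 -0.092 -0.001] 0.55
shift [-2.8  1.4 59.9] turn 0.12 now [534.4  -7.3  56.4] yaw -89.4 t 11.28 q [-0.58  0.11]
```

```bash
python3 -m crank '[{"tx":-3,"ty":1,"tz":35,"turn":0.1},{"tx":-3,"ty":1,"tz":55,"turn":0.1},{"tx":-3,"ty":1,"tz":60,"turn":0.1},{"tx":-3,"ty":1,"tz":60,"turn":0.1}]' |grep -E 'pos|ft';python3 -m crank '[{"tx":0,"ty":0,"tz":0,"turn":0},{"tx":0,"ty":0,"tz":0,"turn":0},{"tx":0,"ty":0,"tz":0,"turn":0},{"tx":0,"ty":0,"tz":0,"turn":0}]' 40 20|grep -E 'pos|grip';python3 -m crank '[{"tx":0,"ty":0,"tz":-40,"turn":0},{"tx":0,"ty":0,"tz":-85,"turn":0},{"tx":55,"ty":-20,"tz":-85,"turn":0},{"tx":110,"ty":-40,"tz":-85,"turn":0},{"tx":165,"ty":-60,"tz":-85,"turn":0}]' |grep -E 'pos|grip'; python3 -c "
from h import *
go(438.8,276.5,82,-96.4)"
```

```text
position: [0.5355, -0.0116, -0.0035]
ft_force: [0.3, -0.0, 0.6]
position: [0.5357, -0.0121, -0.0032]
grip_width: 0.567
grip_force: 20.0
position: [0.4743, 0.1542, 0.0811]
grip_width: 0.571
grip_force: 20.0
shift [122.3 -35.7  -0.9] turn 1.26 now [474.3 154.2  81.1] yaw -90.1 t 12.9 q [-0.84 -0.31]
```

```bash
python3 -m crank '[{"tx":60,"ty":-18,"tz":0,"turn":0.6},{"tx":118,"ty":-35,"tz":0,"turn":1.3},{"tx":118,"ty":-35,"tz":0,"turn":1.3},{"tx":118,"ty":-35,"tz":0,"turn":1.3}]' |grep -E 'pos';python3 -m crank '[{"tx":0,"ty":0,"tz":40,"turn":0},{"tx":0,"ty":0,"tz":65,"turn":0},{"tx":0,"ty":0,"tz":74,"turn":0},{"tx":0,"ty":0,"tz":76,"turn":0},{"tx":0,"ty":0,"tz":76,"turn":0}]' |grep -E 'pos|ft|grip';python3 -m crank '[{"tx":0,"ty":0,"tz":0,"turn":0},{"tx":0,"ty":0,"tz":0,"turn":0},{"tx":0,"ty":0,"tz":-40,"turn":0},{"tx":0,"ty":0,"tz":-85,"turn":0},{"tx":0,"ty":0,"tz":-100,"turn":-1.3}]' 66 |grep -E 'pos|grip'; python3 -c "
from h import *
im,P=cloud('scene'); cv2.imwrite('pics/b2.png',im[:,:,::-1])
for r in ctrl.mark_of('scene','spool1'): print(np.round(r['xyz'],3),r['confidence'])
im,P=cloud('top')
for c in [(.45,-.0884)]:print(disc(P,c,.02,.04))
go(450,-85,60,-90)"
```

```text
position: [0.4402, 0.2701, 0.0806]
position: [0.4413, 0.2709, 0.006]
ft_force: [0.2, 0.7, -0.6]
grip_width: 0.569
grip_force: 20.0
position: [0.4422, 0.2721, 0.1087]
grip_width: 0.756
grip_force: 0.0
[ 0.273 -0.281 -0.004] 0.88
[0.44  0.264 0.009] 0.86
[ 0.179  0.342 -0.002] 0.82
[ 0.45  -0.091  0.   ] 0.74
[ 0.279  0.195 -0.   ] 0.72
[ 0.281  0.293 -0.   ] 0.72
[0.449 0.334 0.003] 0.7
(450.0, -87.6, 25.4, 294)
shift [-356.4    9.9   45.4] turn -0.03 now [441.  271.4 106.1] yaw -90.1 t 14.8 q [-0.99 -0.56]
```

```bash
python3 -m crank '[{"tx":-60,"ty":2,"tz":0,"turn":0},{"tx":-120,"ty":4,"tz":0,"turn":0},{"tx":-180,"ty":6,"tz":0,"turn":0},{"tx":-240,"ty":8,"tz":0,"turn":0},{"tx":-300,"ty":9,"tz":10,"turn":0}]' |grep -E 'pos';python3 -m crank '[{"tx":-50,"ty":1,"tz":20,"turn":0},{"tx":-57,"ty":1,"tz":35,"turn":0},{"tx":-57,"ty":1,"tz":35,"turn":0},{"tx":-57,"ty":1,"tz":35,"turn":0}]' |grep -E 'pos'; python3 -c "
from h import *
im,P=cloud('scene')
for r in ctrl.mark_of('scene','spool1')[:6]: print(np.round(r['xyz'],3),r['confidence'])
go(450,-85,-3.5,-90)"
```

```text
position: [0.4489, -0.0309, 0.0946]
position: [0.45, -0.0854, 0.06]
[ 0.272 -0.279 -0.002] 0.87
[0.181 0.34  0.002] 0.71
[ 0.452 -0.092 -0.003] 0.67
[0.446 0.333 0.006] 0.66
[ 0.279  0.198 -0.001] 0.64
[0.44  0.266 0.006] 0.62
shift [ 0.2 -0.6 64. ] turn 0.01 now [450.5 -85.2  60.5] yaw -90.0 t 16.02 q [-0.62  0.17]
```

```bash
python3 -m crank '[{"tx":0,"ty":0,"tz":35,"turn":0},{"tx":0,"ty":0,"tz":58,"turn":0},{"tx":0,"ty":0,"tz":64,"turn":0},{"tx":0,"ty":0,"tz":64,"turn":0}]' |grep -E 'pos|ft';python3 -m crank '[{"tx":0,"ty":0,"tz":0,"turn":0},{"tx":0,"ty":0,"tz":0,"turn":0},{"tx":0,"ty":0,"tz":0,"turn":0},{"tx":0,"ty":0,"tz":0,"turn":0}]' 40 20|grep -E 'pos|grip';python3 -m crank '[{"tx":0,"ty":0,"tz":-40,"turn":0},{"tx":0,"ty":0,"tz":-85,"turn":0},{"tx":55,"ty":-4,"tz":-85,"turn":0},{"tx":110,"ty":-8,"tz":-85,"turn":0},{"tx":165,"ty":-10,"tz":-85,"turn":0}]' |grep -E 'pos|grip'; python3 -c "
from h import *
go(431,210,82,-96.4)"
```

```text
position: [0.4504, -0.0859, -0.0035]
ft_force: [-0.2, -0.2, -0.2]
position: [0.4506, -0.0861, -0.0032]
grip_width: 0.574
grip_force: 20.0
position: [0.4397, 0.0804, 0.0812]
grip_width: 0.572
grip_force: 20.0
shift [129.6  -8.9  -0.7] turn 1.26 now [439.7  80.4  81.2] yaw -90.1 t 17.65 q [-0.84 -0.25]
```

```bash
python3 -m crank '[{"tx":60,"ty":-4,"tz":0,"turn":0.6},{"tx":120,"ty":-9,"tz":0,"turn":1.3},{"tx":130,"ty":-9,"tz":0,"turn":1.3},{"tx":130,"ty":-9,"tz":0,"turn":1.3},{"tx":130,"ty":-9,"tz":0,"turn":1.3}]' |grep -E 'pos';python3 -m crank '[{"tx":0,"ty":0,"tz":40,"turn":0},{"tx":0,"ty":0,"tz":65,"turn":0},{"tx":0,"ty":0,"tz":74,"turn":0},{"tx":0,"ty":0,"tz":76,"turn":0},{"tx":0,"ty":0,"tz":76,"turn":0}]' |grep -E 'pos|ft|grip';python3 -m crank '[{"tx":0,"ty":0,"tz":0,"turn":0},{"tx":0,"ty":0,"tz":0,"turn":0},{"tx":0,"ty":0,"tz":-40,"turn":0},{"tx":0,"ty":0,"tz":-85,"turn":0},{"tx":0,"ty":0,"tz":-100,"turn":0}]' 66 |grep -E 'pos|grip'; python3 -c "
from h import *
im,P=cloud('scene')
for r in ctrl.mark_of('scene','spool1'): print(np.round(r['xyz'],3),r['confidence'])
im,P=cloud('top');z=P[...,2]
print('tray',rect(P,near(P,(.443,-.282),.17)&(z>.014)&(z<.035)))
go(436.5,-177,80,-176.1)"
```

```text
position: [0.4315, 0.2069, 0.0809]
position: [0.4322, 0.2089, 0.006]
ft_force: [-0.1, -0.3, -1.7]
grip_width: 0.571
grip_force: 20.0
position: [0.4331, 0.2099, 0.1082]
grip_width: 0.756
grip_force: 0.0
[ 0.274 -0.277 -0.001] 0.86
[0.434 0.204 0.005] 0.77
[0.45  0.331 0.007] 0.72
[ 0.676 -0.186  0.002] 0.72
[0.438 0.264 0.004] 0.64
[0.275 0.298 0.   ] 0.64
[ 0.279  0.2   -0.002] 0.51
tray (array([ 444.1, -282.6]), array([171.7, 222.7]), 4.0, 1078)
shift [-383.    49.    24.9] turn 15.91 now [431.4 209.1 105.2] yaw -96.5 t 19.68 q [-0.98 -0.6 ]
```

```bash
python3 -m crank '[{"tx":-55,"ty":15,"tz":0,"turn":2},{"tx":-110,"ty":30,"tz":0,"turn":4},{"tx":-165,"ty":45,"tz":0,"turn":6},{"tx":-220,"ty":55,"tz":0,"turn":8},{"tx":-275,"ty":62,"tz":0,"turn":10}]' 40 |grep -E 'pos|grip'; python3 -c "
from h import *
go(436.5,-177,80,-176)"
```

```text
position: [0.4603, -0.0732, 0.1035]
grip_width: 0.458
grip_force: 0.0
shift [-76.6  74.   23.6] turn 5.83 now [460.3 -73.2 103.5] yaw -146.9 t 20.3 q [-0.68 -0.89]
```

```bash
python3 -m crank '[{"tx":-38,"ty":37,"tz":0,"turn":2},{"tx":-77,"ty":74,"tz":10,"turn":4},{"tx":-77,"ty":74,"tz":23,"turn":5.8},{"tx":-77,"ty":74,"tz":23,"turn":5.8},{"tx":-77,"ty":74,"tz":23,"turn":5.8}]' 40 |grep -E 'pos|grip'; python3 -c "
from h import *
tips()
go(436.5,-177,40,-176)
im,P=cloud('scene'); cv2.imwrite('pics/d1.png',cv2.resize(im[180:330,90:290],(800,600))[:,:,::-1])"
```

```text
position: [0.4378, -0.1749, 0.0816]
grip_width: 0.46
grip_force: 0.0
tips x [-6. 11.] y [-27.  30.] z [-17. -13. -10.] 62
shift [-1.8  2.  41.9] turn 0.13 now [ 438.2 -174.9   81.9] yaw -175.3 t 20.98 q [-0.56 -1.11]
```

View pics/d1.png

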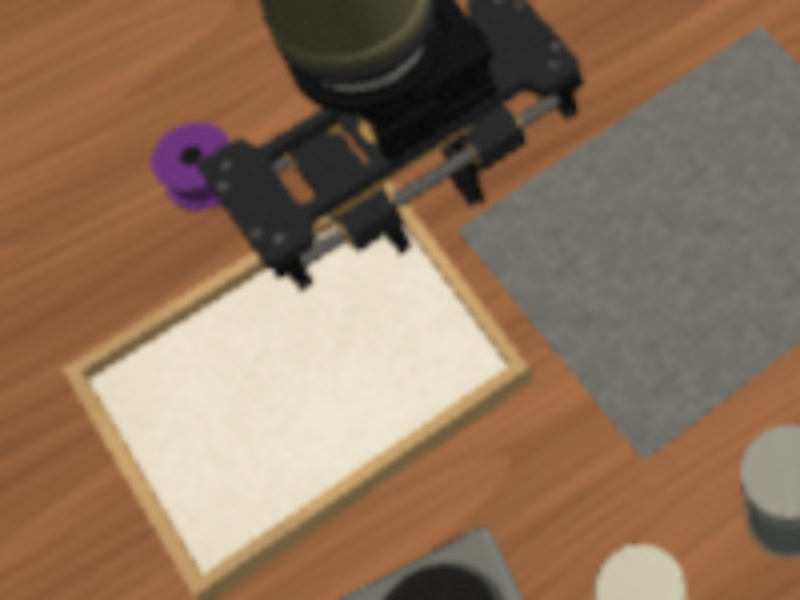

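```bash
python3 -m crank '[{"tx":-2,"ty":2,"tz":35,"turn":0.1},{"tx":-2,"ty":2,"tz":60,"turn":0.1},{"tx":-2,"ty":2,"tz":70,"turn":0.1},{"tx":-2,"ty":2,"tz":75,"turn":0.1},{"tx":-2,"ty":2,"tz":75,"turn":0.1}]' |grep -E 'pos|ft'; python3 -m crank '[{"tx":0,"ty":0,"tz":2,"turn":0},{"tx":0,"ty":0,"tz":2,"turn":0}]' |grep -E 'pos|ft'; python3 -m crank '[{"tx":0,"ty":0,"tz":0,"turn":0},{"tx":0,"ty":0,"tz":0,"turn":0},{"tx":0,"ty":0,"tz":0,"turn":0},{"tx":0,"ty":0,"tz":0,"turn":0},{"tx":0,"ty":0,"tz":0,"turn":0}]' 0 40|grep -E 'pos|ft|grip';python3 -c "
from h import *
im,P=cloud('top');z=P[...,2]
print('tray',rect(P,near(P,(.443,-.282),.19)&(z>.014)&(z<.035)))
go(436.5,-177,5,-176)"
```

```text
position: [0.4368, -0.1778, 0.0076]
ft_force: [0.3, 0.6, -1.1]
position: [0.4366, -0.1778, 0.0055]
ft_force: [-0.2, -0.3, -0.1]
position: [0.4362, -0.1779, 0.0051]
ft_force: [-0.3, -1.9, 0.7]
grip_width: 0.082
grip_force: 40.0
tray (array([ 446.6, -329.2]), array([170.3, 127.6]), 4.0, 469)
shift [ 0.3 -0.9  0.1] turn -0.01 now [ 436.3 -177.9    5.1] yaw -176.1 t 22.57 q [-0.49 -0.97]
```

```bash
python3 -m crank '[{"tx":2,"ty":-10,"tz":0,"turn":0},{"tx":7,"ty":-30,"tz":0,"turn":0},{"tx":14,"ty":-60,"tz":0,"turn":0},{"tx":22,"ty":-90,"tz":0,"turn":0},{"tx":29,"ty":-120,"tz":0,"turn":0}]'|grep -E 'pos|ft|grip'; python3 -m crank '[{"tx":7,"ty":-30,"tz":0,"turn":0},{"tx":14,"ty":-60,"tz":0,"turn":0},{"tx":21,"ty":-90,"tz":0,"turn":0},{"tx":24,"ty":-100,"tz":0,"turn":0},{"tx":24,"ty":-100,"tz":0,"turn":0}]'|grep -E 'pos|ft|grip';python3 -c "
from h import *
im,P=cloud('top');z=P[...,2]
print('tray',rect(P,near(P,(.48,-.06),.19)&(z>.014)&(z<.035)))
go(479.9,81.5,5,-174.5)"
```

```text
position: [0.4568, -0.0549, 0.0051]
ft_force: [-0.1, -0.8, -0.5]
grip_width: 0.085
grip_force: 40.0
position: [0.4739, 0.0466, 0.0051]
ft_force: [-0.5, 2.6, -0.4]
grip_width: 0.082
grip_force: 40.0
tray (array([483. , -88.3]), array([171.8, 158.4]), 3.7, 642)
shift [  8.5 -35.1   0.2] turn -0.31 now [473.8  45.9   5.1] yaw -176.0 t 23.88 q [-0.85 -1.49]
```

```bash
python3 -m crank '[{"tx":3,"ty":-12,"tz":0,"turn":-0.1},{"tx":6,"ty":-24,"tz":0,"turn":-0.2},{"tx":8,"ty":-34,"tz":0,"turn":-0.3},{"tx":8,"ty":-35,"tz":0,"turn":-0.3},{"tx":8,"ty":-35,"tz":0,"turn":-0.3}]'|grep -E 'pos|ft|grip'; python3 -m crank '[{"tx":0,"ty":0,"tz":0,"turn":0},{"tx":0,"ty":0,"tz":0,"turn":0},{"tx":0,"ty":0,"tz":0,"turn":0},{"tx":0,"ty":0,"tz":-50,"turn":0},{"tx":0,"ty":0,"tz":-100,"turn":0}]' 40|grep -E 'pos|grip'; python3 -m crank '[{"tx":-40,"ty":-50,"tz":0,"turn":-2},{"tx":-40,"ty":-110,"tz":0,"turn":-4},{"tx":-40,"ty":-160,"tz":0,"turn":-6},{"tx":-40,"ty":-200,"tz":0,"turn":-8},{"tx":-40,"ty":-200,"tz":0,"turn":-10}]' 70|grep -E 'pos|grip';python3 -c "
from h import *
im,P=cloud('top');z=P[...,2]; cv2.imwrite('pics/e1.png',im[:,:,::-1])
print('tray',rect(P,near(P,(.49,-.023),.19)&(z>.014)&(z<.035)))
im,P=cloud('scene');z=P[...,2]
print('tray',rect(P,near(P,(.49,-.023),.17)&(z>.014)&(z<.035)))
for n,c,a,b in [('pot',(.678,-.179),.043,.06),('pot',(.685,.092),.043,.06),('pot',(.673,-.001),.043,.06),('jar',(.676,-.086),.072,.09),('pad',(.636,-.285),.055,.07)]: print(n,disc(P,c,a,b))
go(676,-86,100,-90)"
```

```text
position: [0.4796, 0.082, 0.0051]
ft_force: [-0.0, 2.2, 0.2]
grip_width: 0.078
grip_force: 40.0
position: [0.479, 0.0802, 0.1059]
grip_width: 0.447
grip_force: 0.0
position: [0.4196, 0.2798, 0.105]
grip_width: 0.794
grip_force: 0.0
tray (array([489.1, -22.2]), array([171.3, 220.5]), 5.2, 1017)
tray (array([488.5, -25.3]), array([172.6, 222.1]), 5.6, 1095)
pot (677.3, -185.9, 24.2, 408)
pot (687.8, 90.9, 24.5, 323)
pot (673.1, -5.3, 24.4, 340)
jar (676.9, -88.4, 26.2, 459)
pad (638.2, -285.1, 32.9, 788)
shift [-154.2  415.7    5.2] turn -6.89 now [420.5 276.4 104.9] yaw -124.5 t 25.85 q [-1.17 -1.18]
```

View pics/e1.png

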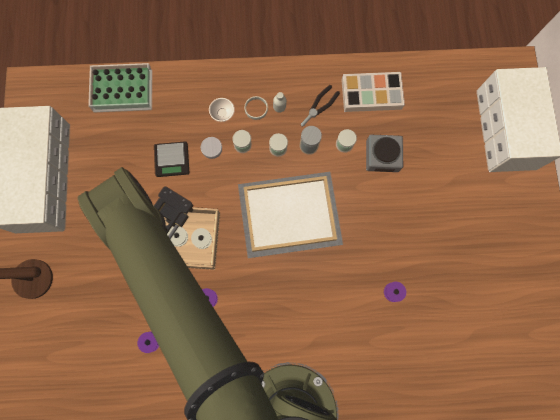

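The tray lies square on the mat: 489,-23 at yaw 5.4°, against the mat's 490,-23 at 5.5°. Next is the jar at px (311,139) in the top view. It is the tallest item in the pot row and has a steel cap, and its depth-measured height is about 80 mm with a 26 mm radius.

```bash
python3 -m crank '[{"tx":-18,"ty":50,"tz":-5,"turn":-2},{"tx":-37,"ty":100,"tz":-10,"turn":-4},{"tx":-56,"ty":150,"tz":-15,"turn":-6},{"tx":-74,"ty":200,"tz":-15,"turn":-6.9},{"tx":-92,"ty":250,"tz":-15,"turn":-6.9}]' 72 |grep pos; python3 -c "
from h import *
go(676.5,-84.5,110,-90)"
```

```text
position: [0.5755, 0.0555, 0.1206]
shift [-139.3  101.8   10.7] turn -0.07 now [575.5  55.5 120.6] yaw -90.4 t 26.48 q [-0.76  0.01]
```

```bash
python3 -m crank '[{"tx":-46,"ty":34,"tz":0,"turn":0},{"tx":-92,"ty":68,"tz":0,"turn":0},{"tx":-139,"ty":102,"tz":10,"turn":0},{"tx":-139,"ty":102,"tz":10,"turn":0},{"tx":-139,"ty":102,"tz":10,"turn":0}]' 72 |grep pos; python3 -c "
from h import *
tips();go(676.5,-84.5,19,-90)
im,P=cloud('scene'); cv2.imwrite('pics/f1.png',cv2.resize(im[220:370,200:400],(800,600))[:,:,::-1])"
```

```text
position: [0.6757, -0.0813, 0.1097]
tips x [-24. -10.] y [-45.  24.] z [-14.  39.  39.] 17
shift [-4.8  0.6 91.1] turn -0.03 now [675.9 -79.8 110.1] yaw -90.1 t 27.15 q [-0.44  0.33]
```

View pics/f1.png

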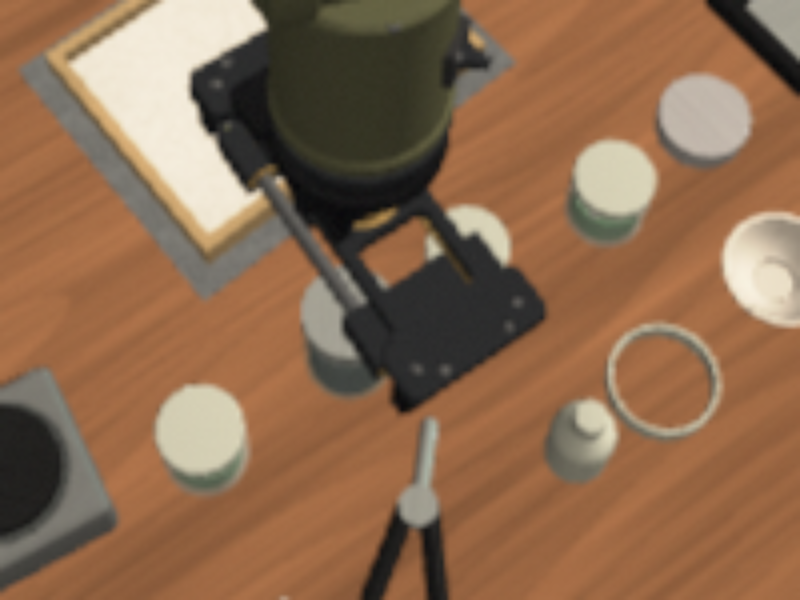

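The gripper hangs over the jar, which is at crop (345,330), and the neighbouring pots are clear. I'll descend in steps, checking the force.

```bash
python3 -m crank '[{"tx":-4,"ty":1,"tz":20,"turn":0},{"tx":-4,"ty":1,"tz":30,"turn":0},{"tx":-4,"ty":1,"tz":40,"turn":0},{"tx":-4,"ty":1,"tz":45,"turn":0},{"tx":-4,"ty":1,"tz":45,"turn":0}]' |grep -E 'pos|ft'; python3 -c "
from h import *
tips();im,P=cloud('scene');print(disc(P,(.676,-.087),.072,.085));im,P=cloud('scene'); cv2.imwrite('pics/f2.png',cv2.resize(im[220:370,200:400],(800,600))[:,:,::-1])"
```

```text
position: [0.6771, -0.0845, 0.0647]
ft_force: [0.4, 0.0, 0.1]
tips x [-30.  14.] y [-42.  18.] z [31. 38. 39.] 57
(666.7, -88.9, 32.5, 182)
```

View pics/f2.png

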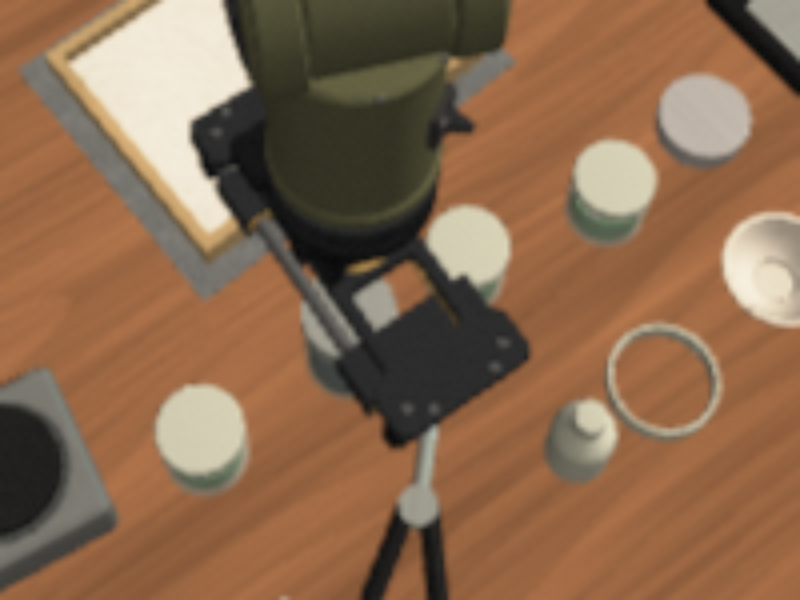

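```bash
python3 -m crank '[{"tx":0,"ty":0,"tz":15,"turn":0},{"tx":0,"ty":0,"tz":30,"turn":0},{"tx":0,"ty":0,"tz":42,"turn":0},{"tx":0,"ty":0,"tz":45,"turn":0},{"tx":0,"ty":0,"tz":45,"turn":0}]' |grep -E 'pos|ft';python3 -m crank '[{"tx":0,"ty":0,"tz":0,"turn":0},{"tx":0,"ty":0,"tz":0,"turn":0},{"tx":0,"ty":0,"tz":0,"turn":0},{"tx":0,"ty":0,"tz":0,"turn":0},{"tx":0,"ty":0,"tz":0,"turn":0}]' 42 40|grep -E 'pos|ft|grip'; python3 -c "
from h import *
go(676.5-38.6,-84.5-196.5,130,-90)"
```

```text
position: [0.6773, -0.0847, 0.0198]
ft_force: [0.1, -0.0, 0.2]
position: [0.6775, -0.0845, 0.0206]
ft_force: [-0.8, 0.5, 2.7]
grip_width: 0.592
grip_force: 40.0
shift [-196.5  -39.4 -109.5] turn -0.01 now [677.5 -84.5  20.6] yaw -90.1 t 29.23 q [-0.41  0.38]
```

```bash
python3 -m crank '[{"tx":0,"ty":0,"tz":-30,"turn":0},{"tx":0,"ty":0,"tz":-70,"turn":0},{"tx":0,"ty":0,"tz":-120,"turn":0},{"tx":-40,"ty":-8,"tz":-120,"turn":0},{"tx":-80,"ty":-16,"tz":-120,"turn":0}]' |grep -E 'pos|grip';python3 -m crank '[{"tx":-40,"ty":-8,"tz":0,"turn":0},{"tx":-80,"ty":-16,"tz":0,"turn":0},{"tx":-116,"ty":-23,"tz":0,"turn":0},{"tx":-116,"ty":-23,"tz":0,"turn":0},{"tx":-116,"ty":-23,"tz":0,"turn":0}]'|grep -E 'pos|ft|grip'; python3 -c "
from h import *
go(638.5,-281,85,-90)
for n in('top','scene'):
  im,P=cloud(n)
  print(n,'pad',disc(P,(.638,-.283),.055,.066,.05)); 
cv2.imwrite('pics/g1.png',cv2.resize(im[280:400,140:300],(800,600))[:,:,::-1])
"
```

```text
position: [0.6613, -0.1647, 0.1402]
grip_width: 0.588
grip_force: 40.0
position: [0.6381, -0.2797, 0.1393]
ft_force: [-0.4, 1.4, -1.8]
grip_width: 0.59
grip_force: 40.0
shift [-1.4  0.4 54.3] turn -0.01 now [ 638.1 -279.7  139.3] yaw -90.1 t 30.48 q [-0.15  0.63]
top pad None
scene pad None
```

View pics/g1.png

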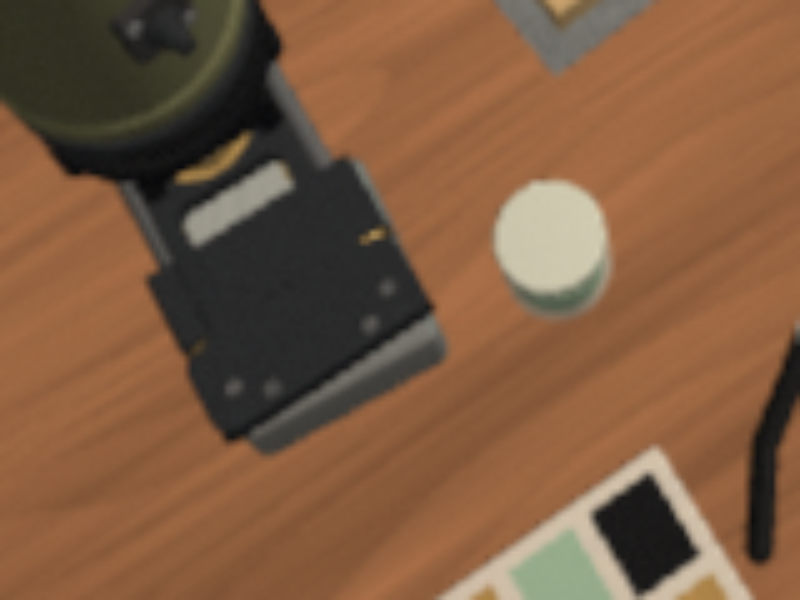

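```bash
python3 -m crank '[{"tx":-1,"ty":0,"tz":20,"turn":0},{"tx":-1,"ty":0,"tz":40,"turn":0},{"tx":-1,"ty":0,"tz":53,"turn":0},{"tx":-1,"ty":0,"tz":53,"turn":0}]' |grep -E 'pos|ft';python3 -m crank '[{"tx":0,"ty":0,"tz":3,"turn":0},{"tx":0,"ty":0,"tz":6,"turn":0},{"tx":0,"ty":0,"tz":8,"turn":0},{"tx":0,"ty":0,"tz":8,"turn":0}]'|grep -E 'pos|ft';python3 -m crank '[{"tx":0,"ty":0,"tz":2,"turn":0},{"tx":0,"ty":0,"tz":4,"turn":0},{"tx":0,"ty":0,"tz":4,"turn":0}]'|grep -E 'pos|ft|grip'
```

```text
position: [0.637, -0.2808, 0.0849]
ft_force: [-0.3, -0.1, -0.9]
position: [0.6384, -0.2817, 0.0798]
ft_force: [-0.8, 0.3, 0.2]
position: [0.6384, -0.2817, 0.0756]
ft_force: [-0.6, -0.5, 4.1]
grip_width: 0.592
grip_force: 40.0
```

```bash
python3 -m crank '[{"tx":0,"ty":0,"tz":2,"turn":0},{"tx":0,"ty":0,"tz":3,"turn":0},{"tx":0,"ty":0,"tz":3,"turn":0}]'|grep -E 'pos|ft';python3 -m crank '[{"tx":0,"ty":0,"tz":1.5,"turn":0},{"tx":0,"ty":0,"tz":1.5,"turn":0}]'|grep -E 'pos|ft|grip'
```

```text
position: [0.6385, -0.2818, 0.0727]
ft_force: [-2.2, -0.0, 5.1]
position: [0.6385, -0.2818, 0.0724]
ft_force: [-2.4, 1.6, 11.7]
grip_width: 0.592
grip_force: 40.0
```

```bash
python3 -m crank '[{"tx":0,"ty":0,"tz":1,"turn":0},{"tx":0,"ty":0,"tz":1,"turn":0},{"tx":0,"ty":0,"tz":1,"turn":0},{"tx":0,"ty":0,"tz":1,"turn":0},{"tx":0,"ty":0,"tz":1,"turn":0}]'|grep -E 'time|pos|ft|grip';for i in 1 2; do python3 -m crank '[{"tx":0,"ty":0,"tz":0,"turn":0},{"tx":0,"ty":0,"tz":0,"turn":0},{"tx":0,"ty":0,"tz":0,"turn":0},{"tx":0,"ty":0,"tz":0,"turn":0},{"tx":0,"ty":0,"tz":0,"turn":0}]'|grep -E 'time|pos|ft'; done
```

```text
time: 33.2
position: [0.6385, -0.2819, 0.0724]
ft_force: [-3.5, 2.0, 15.4]
grip_width: 0.588
grip_force: 40.0
time: 33.83
position: [0.6385, -0.2819, 0.0724]
ft_force: [-4.2, 2.7, 15.5]
time: 34.45
position: [0.6385, -0.2819, 0.0724]
ft_force: [-3.5, 2.3, 15.3]
```

The pad is fully down: z travel of about 8 mm ended at a hard stop, with 15 N held for over 1.2 s. Now I'll lift the jar and stand it in the tray at local (30,-70).

```bash
python3 -m crank '[{"tx":0,"ty":0,"tz":-20,"turn":0},{"tx":0,"ty":0,"tz":-70,"turn":0},{"tx":40,"ty":-23,"tz":-70,"turn":0},{"tx":80,"ty":-46,"tz":-70,"turn":0},{"tx":120,"ty":-70,"tz":-70,"turn":0}]'|grep -E 'pos|grip'; python3 -m crank '[{"tx":40,"ty":-23,"tz":0,"turn":0},{"tx":73,"ty":-42,"tz":0,"turn":0},{"tx":73,"ty":-42,"tz":0,"turn":0},{"tx":73,"ty":-42,"tz":0,"turn":0}]'|grep -E 'pos|grip'; python3 -c "
from h import *
go(525.7,-88,30,-90)
im,P=cloud('scene');print(disc(P,(.525,-.09),.16,.25))
for r in ctrl.mark_of('scene','jar'): print(np.round(r['xyz'],3),r['confidence'])
"
```

```text
position: [0.567, -0.1599, 0.1388]
grip_width: 0.587
grip_force: 40.0
position: [0.5263, -0.0888, 0.1396]
grip_width: 0.591
grip_force: 40.0
shift [  0.9  -0.6 109.6] turn -0.01 now [526.3 -88.8 139.6] yaw -90.1 t 35.58 q [-0.62  0.22]
(527.9, -96.1, 44.3, 356)
[ 0.528 -0.091  0.117] 0.48
```

```bash
python3 -m crank '[{"tx":0,"ty":0,"tz":40,"turn":0},{"tx":0,"ty":0,"tz":80,"turn":0},{"tx":0,"ty":0,"tz":100,"turn":0},{"tx":0,"ty":0,"tz":106,"turn":0},{"tx":0,"ty":0,"tz":108,"turn":0}]'|grep -E 'pos|ft'; python3 -m crank '[{"tx":0,"ty":0,"tz":2,"turn":0},{"tx":0,"ty":0,"tz":2,"turn":0}]'|grep -E 'pos|ft'
```

```text
position: [0.5272, -0.089, 0.0323]
ft_force: [-0.1, 0.1, -2.3]
position: [0.527, -0.0883, 0.0304]
ft_force: [0.2, 0.4, -2.2]
```

```bash
python3 -m crank '[{"tx":0,"ty":0,"tz":2,"turn":0},{"tx":0,"ty":0,"tz":2,"turn":0}]'|grep -E 'pos|ft'; python3 -m crank '[{"tx":0,"ty":0,"tz":0,"turn":0},{"tx":0,"ty":0,"tz":0,"turn":0},{"tx":0,"ty":0,"tz":0,"turn":0},{"tx":0,"ty":0,"tz":-30,"turn":0},{"tx":0,"ty":0,"tz":-90,"turn":0}]' 64|grep -E 'pos|grip';python3 -m crank '[{"tx":-30,"ty":40,"tz":0,"turn":0},{"tx":-60,"ty":80,"tz":0,"turn":0},{"tx":-90,"ty":130,"tz":0,"turn":0},{"tx":-90,"ty":150,"tz":0,"turn":0},{"tx":-90,"ty":150,"tz":0,"turn":0}]' 70|grep -E 'pos';python3 -c "
from h import *
im,P=cloud('scene')
for q in ('jar','pot1'):
  for r in ctrl.mark_of('scene',q): print(q,np.round(r['xyz'],3),r['confidence'])
for n in('scene','top'):
  im,P=cloud(n);z=P[...,2]; print(n)
  for n,c,a,b in [('pot',(.678,-.182),.043,.06),('pot',(.687,.092),.043,.06),('pot',(.673,-.003),.043,.06),('jar',(.525,-.09),.08,.096)]: print(n,disc(P,c,a,b))
  print('tray',rect(P,near(P,(.49,-.023),.17)&(z>.014)&(z<.035)))
go(677.5,-180,60,-90)
"
```

```text
position: [0.527, -0.0883, 0.0285]
ft_force: [-1.7, 0.3, 4.2]
position: [0.5242, -0.0881, 0.1165]
grip_width: 0.733
grip_force: 0.0
position: [0.6768, -0.1786, 0.1164]
pot1 [ 0.688  0.095 -0.002] 0.95
pot1 [ 0.676 -0.001  0.001] 0.9
pot1 [ 0.769 -0.103  0.001] 0.38
scene
pot (663.0, -186.0, 18.9, 29)
pot (687.1, 90.7, 24.4, 322)
pot (673.3, -5.4, 24.0, 339)
jar None
tray (array([487.2,  -8.6]), array([171.8, 186.6]), 5.4, 577)
top
pot None
pot (687.3, 94.9, 25.4, 264)
pot (673.2, -1.2, 24.7, 259)
jar None
tray (array([525.3,  66.4]), array([ 82.5, 171.5]), -34.4, 303)
shift [-1.8  2.  58. ] turn -0.01 now [ 675.5 -178.2  118. ] yaw -90.1 t 38.3 q [-0.32  0.49]
```

```bash
python3 -m crank '[{"tx":-4,"ty":2,"tz":30,"turn":0},{"tx":-4,"ty":2,"tz":70,"turn":0},{"tx":-4,"ty":2,"tz":95,"turn":0},{"tx":-4,"ty":2,"tz":107,"turn":0},{"tx":-4,"ty":2,"tz":107,"turn":0}]' 70|grep -E 'pos|ft';python3 -m crank '[{"tx":0,"ty":0,"tz":0,"turn":0},{"tx":0,"ty":0,"tz":0,"turn":0},{"tx":0,"ty":0,"tz":0,"turn":0},{"tx":0,"ty":0,"tz":0,"turn":0},{"tx":0,"ty":0,"tz":0,"turn":0}]' 38 20|grep -E 'pos|grip';python3 -m crank '[{"tx":0,"ty":0,"tz":-40,"turn":0},{"tx":0,"ty":0,"tz":-95,"turn":0},{"tx":0,"ty":0,"tz":-130,"turn":0},{"tx":25,"ty":-40,"tz":-130,"turn":0},{"tx":50,"ty":-80,"tz":-130,"turn":0}]'|grep -E 'pos|grip';python3 -c "
from h import *
go(461,-48,140,-90)
im,P=cloud('scene');print(disc(P,(.525,-.09),.08,.096));cv2.imwrite('pics/k.png',im[:,:,::-1])"
```

```text
position: [0.6778, -0.1822, 0.0106]
ft_force: [0.4, -0.0, -0.6]
position: [0.6786, -0.1827, 0.0114]
grip_width: 0.546
grip_force: 20.0
position: [0.5974, -0.1324, 0.1404]
grip_width: 0.549
grip_force: 20.0
shift [  84.2 -136.5    0.3] turn -0.02 now [ 597.4 -132.4  140.4] yaw -90.1 t 40.17 q [-0.5  0.4]
(541.3, -82.2, 15.4, 22)
```

```bash
python3 -m crank '[{"tx":30,"ty":-48,"tz":0,"turn":0},{"tx":60,"ty":-96,"tz":0,"turn":0},{"tx":84,"ty":-136,"tz":0,"turn":0},{"tx":84,"ty":-136,"tz":0,"turn":0},{"tx":84,"ty":-136,"tz":0,"turn":0}]'|grep -E 'pos';python3 -c "
from h import *
im,P=cloud('scene')
for q in('jar','pot1'):
  for r in ctrl.mark_of('scene',q): print(q,np.round(r['xyz'],3),r['confidence'])
print(disc(P,(.525,-.09),.08,.096));go(461,-48,20,-90);cv2.imwrite('pics/k.png',cv2.resize(im[140:300,180:380],(800,600))[:,:,::-1])"
```

```text
position: [0.4631, -0.0485, 0.141]
jar [ 0.529 -0.091  0.007] 0.76
pot1 [ 0.689  0.095 -0.002] 0.68
pot1 [ 0.672 -0.004  0.003] 0.63
pot1 [ 0.458 -0.048  0.13 ] 0.55
(526.8, -93.4, 26.3, 381)
shift [  1.7  -2.2 120.7] turn -0.03 now [463.2 -49.5 140.7] yaw -90.2 t 41.0 q [-0.81  0.  ]
```

View pics/k.png

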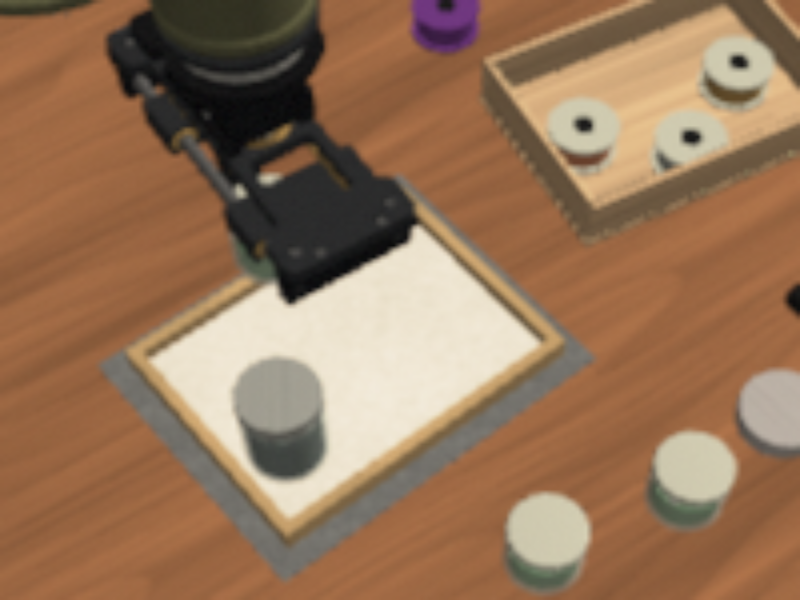

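Jar upright in the tray at crop (280,420), all three reels in the bin. I'll set the pot slightly farther from the jar, so the gripper body stays clear of its cap.

```bash
python3 -m crank '[{"tx":17,"ty":-3,"tz":20,"turn":0},{"tx":17,"ty":-3,"tz":70,"turn":0},{"tx":17,"ty":-3,"tz":105,"turn":0},{"tx":17,"ty":-3,"tz":118,"turn":0},{"tx":17,"ty":-3,"tz":120,"turn":0}]'|grep -E 'pos|ft';python3 -m crank '[{"tx":0,"ty":0,"tz":1,"turn":0},{"tx":0,"ty":0,"tz":2,"turn":0},{"tx":0,"ty":0,"tz":2,"turn":0}]'|grep -E 'pos|ft';python3 -m crank '[{"tx":0,"ty":0,"tz":0,"turn":0},{"tx":0,"ty":0,"tz":0,"turn":0},{"tx":0,"ty":0,"tz":0,"turn":0},{"tx":0,"ty":0,"tz":-30,"turn":0},{"tx":0,"ty":0,"tz":-90,"turn":0}]' 60|grep -E 'pos|grip'; python3 -m crank '[{"tx":10,"ty":50,"tz":0,"turn":0},{"tx":20,"ty":100,"tz":0,"turn":0},{"tx":33,"ty":150,"tz":0,"turn":0},{"tx":34,"ty":200,"tz":0,"turn":0},{"tx":34,"ty":212,"tz":0,"turn":0}]' 70|grep -E 'pos';python3 -c "
from h import *
im,P=cloud('scene')
for q in('jar','pot1'):
  for r in ctrl.mark_of('scene',q): print(q,np.round(r['xyz'],3),r['confidence'])
print(disc(P,(.673,-.005),.043,.06));print(disc(P,(.687,.091),.043,.06));go(674,-1.5,11,-90)"
```

```text
position: [0.4596, -0.0322, 0.0203]
ft_force: [-0.2, -0.8, -0.3]
position: [0.4601, -0.0311, 0.0193]
ft_force: [0.0, 0.3, 0.4]
position: [0.4572, -0.0316, 0.1079]
grip_width: 0.686
grip_force: 0.0
position: [0.6732, 0.0029, 0.1072]
jar [ 0.528 -0.091  0.006] 0.57
pot1 [ 0.459 -0.033  0.011] 0.93
pot1 [ 0.675  0.    -0.001] 0.82
(673.5, -5.3, 24.2, 296)
(682.1, 110.5, 10.9, 27)
shift [-3.   3.5 97.2] turn -0.02 now [670.6   1.6 108.2] yaw -90.1 t 43.4 q [-0.64  0.25]
```

```bash
python3 -m crank '[{"tx":-3,"ty":3,"tz":30,"turn":0},{"tx":-3,"ty":3,"tz":65,"turn":0},{"tx":-3,"ty":3,"tz":88,"turn":0},{"tx":-3,"ty":3,"tz":97,"turn":0},{"tx":-3,"ty":3,"tz":97,"turn":0}]' 70|grep -E 'pos|ft';python3 -m crank '[{"tx":0,"ty":0,"tz":0,"turn":0},{"tx":0,"ty":0,"tz":0,"turn":0},{"tx":0,"ty":0,"tz":0,"turn":0},{"tx":0,"ty":0,"tz":0,"turn":0},{"tx":0,"ty":0,"tz":0,"turn":0}]' 38 20|grep -E 'pos|grip';python3 -m crank '[{"tx":0,"ty":0,"tz":-40,"turn":0},{"tx":0,"ty":0,"tz":-95,"turn":0},{"tx":3,"ty":-40,"tz":-110,"turn":0},{"tx":7,"ty":-80,"tz":-110,"turn":0},{"tx":10,"ty":-120,"tz":-110,"turn":0}]'|grep -E 'pos|grip';python3 -c "
from h import *
im,P=cloud('scene')
for q in('jar','pot1'):
  for r in ctrl.mark_of('scene',q): print(q,np.round(r['xyz'],3),r['confidence'])
print(disc(P,(.687,.091),.043,.06));go(518.7,13.3,22,-90)"
```

```text
position: [0.6742, -0.0005, 0.0119]
ft_force: [0.1, -0.1, 0.8]
position: [0.6748, -0.0005, 0.0123]
grip_width: 0.548
grip_force: 20.0
position: [0.5531, 0.0096, 0.1213]
grip_width: 0.547
grip_force: 20.0
jar [ 0.526 -0.092  0.005] 0.9
jar [0.79  0.051 0.002] 0.24
pot1 [ 0.69   0.096 -0.003] 0.81
pot1 [ 0.458 -0.03   0.01 ] 0.73
pot1 [0.556 0.011 0.109] 0.6
(687.8, 90.6, 25.0, 323)
shift [  2.7 -33.7  99.2] turn -0.0 now [552.5  10.3 121.1] yaw -90.0 t 45.42 q [-0.88  0.13]
```

```bash
python3 -m crank '[{"tx":3,"ty":-34,"tz":0,"turn":0},{"tx":3,"ty":-34,"tz":45,"turn":0},{"tx":3,"ty":-34,"tz":85,"turn":0},{"tx":3,"ty":-34,"tz":97,"turn":0},{"tx":3,"ty":-34,"tz":99,"turn":0}]'|grep -E 'pos|ft';python3 -m crank '[{"tx":0,"ty":0,"tz":1,"turn":0},{"tx":0,"ty":0,"tz":2,"turn":0},{"tx":0,"ty":0,"tz":2,"turn":0}]'|grep -E 'pos|ft';python3 -m crank '[{"tx":0,"ty":0,"tz":0,"turn":0},{"tx":0,"ty":0,"tz":0,"turn":0},{"tx":0,"ty":0,"tz":0,"turn":0},{"tx":0,"ty":0,"tz":-30,"turn":0},{"tx":0,"ty":0,"tz":-90,"turn":0}]' 58|grep -E 'pos|grip'; python3 -m crank '[{"tx":20,"ty":40,"tz":0,"turn":0},{"tx":40,"ty":80,"tz":0,"turn":0},{"tx":60,"ty":120,"tz":0,"turn":0},{"tx":80,"ty":168,"tz":0,"turn":0},{"tx":81,"ty":170,"tz":0,"turn":0}]' 70|grep -E 'pos';python3 -c "
from h import *
im,P=cloud('scene')
for q in('jar','pot1'):
  for r in ctrl.mark_of('scene',q): print(q,np.round(r['xyz'],3),r['confidence'])
go(687.5,94,11,-90)"
```

```text
position: [0.5211, 0.012, 0.0226]
ft_force: [0.3, -0.5, -1.6]
position: [0.521, 0.0128, 0.0213]
ft_force: [0.4, -0.1, -1.0]
position: [0.5184, 0.0125, 0.1098]
grip_width: 0.668
grip_force: 0.0
position: [0.6923, 0.0959, 0.1086]
jar [ 0.527 -0.09   0.008] 0.7
pot1 [0.529 0.011 0.01 ] 0.91
pot1 [ 0.686  0.096 -0.   ] 0.68
shift [ 1.8 -2.2 99.3] turn -0.02 now [689.8  92.3 110.3] yaw -90.1 t 47.83 q [-0.75  0.13]
```

```bash
python3 -m crank '[{"tx":1,"ty":-2,"tz":30,"turn":0},{"tx":1,"ty":-2,"tz":65,"turn":0},{"tx":1,"ty":-2,"tz":90,"turn":0},{"tx":1,"ty":-2,"tz":99,"turn":0},{"tx":1,"ty":-2,"tz":99,"turn":0}]' 70|grep -E 'pos|ft';python3 -m crank '[{"tx":0,"ty":0,"tz":0,"turn":0},{"tx":0,"ty":0,"tz":0,"turn":0},{"tx":0,"ty":0,"tz":0,"turn":0},{"tx":0,"ty":0,"tz":0,"turn":0},{"tx":0,"ty":0,"tz":0,"turn":0}]' 38 20|grep -E 'pos|grip';python3 -m crank '[{"tx":0,"ty":0,"tz":-40,"turn":0},{"tx":0,"ty":0,"tz":-95,"turn":0},{"tx":-10,"ty":-50,"tz":-120,"turn":0},{"tx":-20,"ty":-100,"tz":-120,"turn":0},{"tx":-30,"ty":-150,"tz":-120,"turn":0}]'|grep -E 'pos|grip';python3 -m crank '[{"tx":-10,"ty":-50,"tz":0,"turn":0},{"tx":-16,"ty":-86,"tz":0,"turn":0},{"tx":-16,"ty":-86,"tz":0,"turn":0},{"tx":-16,"ty":-86,"tz":0,"turn":0}]'|grep -E 'pos|grip';python3 -c "
from h import *
im,P=cloud('scene')
for q in('jar','pot1'):
  for r in ctrl.mark_of('scene',q): print(q,np.round(r['xyz'],3),r['confidence'])
print(disc(P,(.525,.011),.05,.066),disc(P,(.459,-.033),.05,.066));go(452,47,22,-90)
cv2.imwrite('pics/m.png',cv2.resize(im[140:300,180:380],(800,600))[:,:,::-1])"
```

```text
position: [0.6881, 0.094, 0.0122]
ft_force: [0.5, -0.3, -0.2]
position: [0.6889, 0.0945, 0.0123]
grip_width: 0.544
grip_force: 20.0
position: [0.5371, 0.064, 0.1312]
grip_width: 0.543
grip_force: 20.0
position: [0.4531, 0.0491, 0.1319]
grip_width: 0.545
grip_force: 20.0
jar [ 0.527 -0.09   0.006] 0.95
pot1 [0.522 0.011 0.009] 0.95
pot1 [0.454 0.05  0.117] 0.6
pot1 [ 0.46  -0.031  0.01 ] 0.58
pot1 [0.681 0.179 0.002] 0.26
(520.2, 7.7, 24.9, 285) (459.8, -34.6, 24.3, 269)
shift [ -1.   -1.4 109.6] turn -0.02 now [453.4  48.3 131.6] yaw -90.1 t 50.35 q [-1.2  -0.26]
```

View pics/m.png

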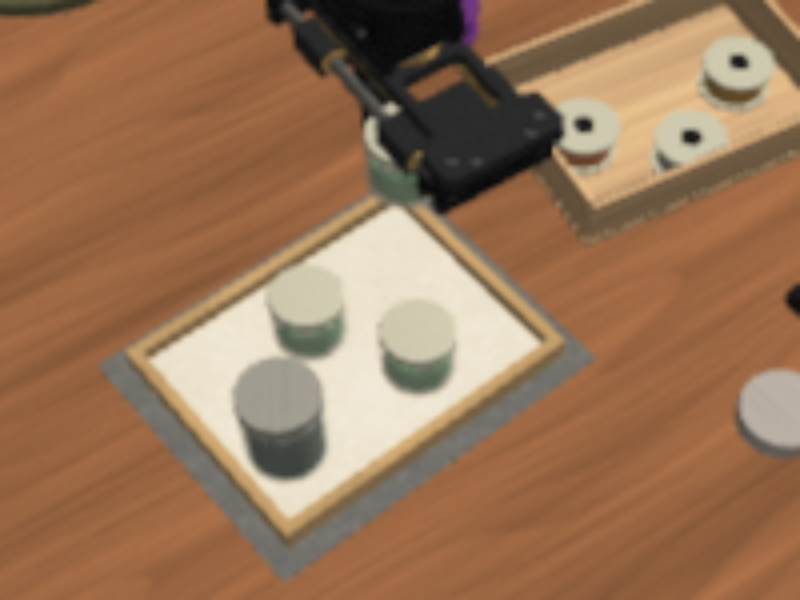

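Jar and two pots stand upright in the tray. I'm placing the third, then retreating.

```bash
python3 -m crank '[{"tx":-2,"ty":-1,"tz":30,"turn":0},{"tx":-2,"ty":-1,"tz":75,"turn":0},{"tx":-2,"ty":-1,"tz":100,"turn":0},{"tx":-2,"ty":-1,"tz":108,"turn":0},{"tx":-2,"ty":-1,"tz":109,"turn":0}]'|grep -E 'pos|ft';python3 -m crank '[{"tx":0,"ty":0,"tz":1,"turn":0},{"tx":0,"ty":0,"tz":2,"turn":0},{"tx":0,"ty":0,"tz":2,"turn":0}]'|grep -E 'pos|ft';python3 -m crank '[{"tx":0,"ty":0,"tz":0,"turn":0},{"tx":0,"ty":0,"tz":0,"turn":0},{"tx":0,"ty":0,"tz":0,"turn":0},{"tx":0,"ty":0,"tz":-30,"turn":0},{"tx":0,"ty":0,"tz":-90,"turn":0}]' 58|grep -E 'pos|grip'; python3 -m crank '[{"tx":50,"ty":0,"tz":-30,"turn":0},{"tx":100,"ty":0,"tz":-60,"turn":0},{"tx":150,"ty":0,"tz":-80,"turn":0},{"tx":200,"ty":0,"tz":-80,"turn":0},{"tx":250,"ty":0,"tz":-80,"turn":0}]'|grep -E 'pos';python3 -m crank '[{"tx":0,"ty":0,"tz":0,"turn":0},{"tx":0,"ty":0,"tz":0,"turn":0},{"tx":0,"ty":0,"tz":0,"turn":0}]' 87|grep -E 'pos|time';python3 -c "
from h import *
for n in('scene','top'):
  im,P=cloud(n);z=P[...,2]; cv2.imwrite('pics/z_%s.png'%n,im[:,:,::-1])
  for a,c,lo,hi in [('C',(.52,.01),.05,.066),('B',(.46,-.033),.05,.066),('D',(.452,.047),.05,.066),('jar',(.526,-.09),.08,.096)]: print(a,disc(P,c,lo,hi,.033))
  print('tray',rect(P,near(P,(.49,-.023),.17)&(z>.014)&(z<.035)))
"
```

```text
position: [0.4519, 0.046, 0.0226]
ft_force: [-0.7, -0.0, -0.4]
position: [0.4518, 0.047, 0.0211]
ft_force: [-0.4, -0.5, -0.5]
position: [0.4496, 0.0458, 0.1101]
grip_width: 0.665
grip_force: 0.0
position: [0.4517, 0.2986, 0.191]
time: 52.98
position: [0.4521, 0.2952, 0.1907]
C (520.3, 8.0, 24.8, 287)
B (460.5, -34.8, 24.3, 273)
D (451.2, 43.2, 25.1, 261)
jar (526.3, -92.5, 26.8, 381)
tray (array([488.5, -25.6]), array([172.3, 221.2]), 5.3, 1054)
C (520.3, 11.7, 24.5, 282)
B (459.3, -30.7, 24.3, 290)
D (451.3, 46.9, 24.4, 288)
jar (526.3, -88.5, 26.6, 347)
tray (array([489.5, -22.2]), array([171.8, 220.4]), 5.4, 991)
```

View pics/z_scene.png

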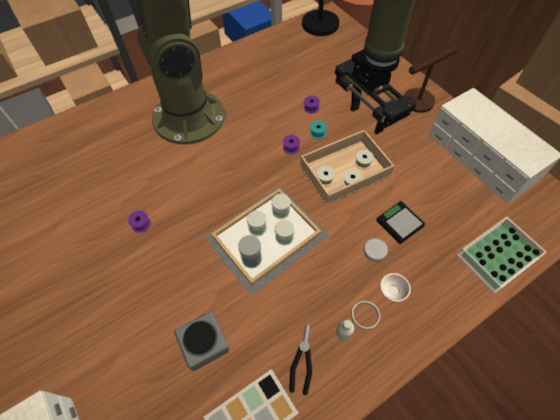

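The final view shows the jar and three pots upright in the tray, which is square on the mat, and three reels in the bin at px (325,175), (352,178) and (364,158). The bystanders haven't moved and the robot is clear, so I'm handing in.

```bash
python3 -c "
from bench import ctrl
print(ctrl.close_job())"
```

```text
the job is handed in; nothing more can be done
None
```

The job is handed in at about 53 s of robot time: all three reels are in the bin, the tray is square on the mat, the pad was held fully down for over a second with the jar, and the jar and three pots stand upright in the tray.

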